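# Load and lock the spice carousel

## Robot

A 6-joint arm with a two-finger parallel gripper is mounted at the origin on a cart in front of the work surface, level with it; the furniture and walls round the work are solid. World frame = base frame: x ahead of the robot, y to its left, z up, the work surface at z = 0. Lengths are in m, angles in rad, forces in N, time in s.
With the tool pointing down it reaches from about 0.35 to 0.975 m from the base axis. Payload 4.9 kg.
Tool frame: the origin (TCP) lies at the very end of the fingers, on their centre line; the grasp point (between the pads) lies 19 mm behind it; z points along the fingers, y is the line along which they close (so a half turn about z gives the same grasp; the last joint's range is limited). The gripper opens to 85 mm and grips with 20 to 120 N. Pads are 22 mm wide; open, the fingers measure 114 mm over their backs; the gripper's body (76 mm by 85 mm) begins 54 mm behind the grasp point. The pads swing forward as they close: fully open they stand 13 mm farther back than shut.
Start: joints at [1.145, 0.053, 1.613, -0, 1.476, -0.119], TCP at [0.189, 0.596, 0.231] pointing down, gripper open.
Joint ranges: [-3.01, 3.01], [-1.01, 2.22], [0.06, 2.58], [-1.02, 4.17], [0.09, 2.62], [-3.14, 3.14]. Speed limits (rad/s): [2.57, 2.57, 3.14, 3.14, 3.14, 3.14].

## Interface

Orientations are given as a rotation vector (axis times angle).
In Python, from station import ctrl gives the robot as it stands.
- The arm moves only by the tool jog_arm, never from a script. Its argument "plan" is a list of rows, each a list of 7 numbers: the shift along the tool's x, y, z in units of 0.02 m (1.0 is 0.02 m), then the turn, a rotation vector about the tool's x, y, z in units of 45 degrees (1.0 is 45 degrees), then the opening, from -1 (shut) to 1 (fully open). A call has 1 to 8 rows; each row shifts and turns the commanded pose from where the row before left it, along the tool's axes as they then stand; what a row does not reach is not made up. A row lasts 1/10 s, in which the tool goes at most 50 mm and 8.59 degrees, less where a joint would pass 70% of its speed; a pose out of reach is approached as far as the arm can. A call with a number of a shift or a turn outside -1 to 1 is refused whole. A call with a gripper value outside its range is refused whole. The fingers move at their own pace and stop on an object; "grip_force" is the grip in N (left out, the last holds). Time passes only in rows, so rows that do not move let the fingers close. It gives the time, the measured TCP pose, the force, the opening and the grip force at its end, in the units of the state.
- ctrl.get_obs(): the state, without advancing time (a new reading comes with each control period).
- ctrl.get_image(name): name is "side" or "top"; returns (picture, depth): 384x512x3 uint8, red, green, blue; 384x512 float32, m along the optical axis (not along the pixel's ray), 0 where there is no reading.
- ctrl.camera_info(name): a dict with "camera_matrix" (3x3 intrinsics, pixels), "k1" (the pictures are not rectified: a ray, as slopes to the right and down, at radius r is drawn at 1 + k1 r^2 times it, then the intrinsics apply), "rvec" (rotation vector, rad) and "tvec" (3), from world to camera coordinates, as OpenCV has them. Camera axes: x right, y down, z forward; pixel columns grow to the right and rows downward; lengths in m; the calibration is good to about 2 mm. A picture is of the moment at which its call begins. camera_info takes no time and is no camera call.
- ctrl.finish_job(): hands the job in; it is judged then, once.
The state is a dict: "t": time; "q": joint angles; "dq": joint speeds; "effort": joint torques, N m; "tool_pos": TCP position; "tool_rot": TCP orientation; "contact_force": force on the tool from outside, world axes, zero at the start; "wrist_torque": the same for the moment, N m; "opening": finger opening in m; "grip_force": force on a finger pad.
Only numpy, scipy, OpenCV 4.12 (cv2) and the standard library are available. Lean on these libraries where they do the work, as an engineer would, in place of code of your own. Each camera call takes 0.05 s, during which the arm holds its last target. There are 200 camera calls.

## Task

Snap the carousel's rocker over to free (green end down), then put every spice tin that stands on the worktop into the carousel: each upright in the middle of an empty bay of its own, loaded through the open front, turning the turntable click by click with its knob. What is already in the carousel stays in it, upright in its bay. When all are in and the turntable rests in a click position, snap the rocker back to locked (red end down), and leave the other things on the worktop where they are.

Things in the scene. Friction and masses are not known exactly. Their poses are not given: they have to be found in the camera images.
- carousel: fixed spice carousel: light wood base plate 317x300x12 mm (reaching 175 mm in front of the hub axis, 142 mm behind it) with a white five-bay turntable 264 mm across, its top 40 mm above the worktop, partly under a clear roof. Origin on the hub axis at worktop level; its -x axis points to the open front (roughly at the robot), +y to its left seen from the robot
- roof_edge (a point): middle of the front edge of the clear roof plate, 42 mm in front of the hub axis, axes as the carousel's. The roof (underside 100, top 105 mm high, 300 mm wide, wooden front strip up to 107 mm, four steel posts) runs from here backwards over the bays, except a slot 68 mm wide round the hub; only the frontmost bay is open from above
- turntable (a joint): turntable angle in rad, counter-clockwise from above positive, endless, 0 at the start. Clicks (sprung ball) at each multiple of 2*pi/5 = 1.2566 rad, with one bay exactly at the front; leaving a click takes about 0.3 N m, between clicks it turns freely and stays where left; within about 4 degrees of a click it is drawn in. While locked it does not turn (holds 2 N m)
- knob (a point): grip point of the black bar knob on top of the hub that turns the turntable: bar 56 mm long, 18 mm thick, 40 mm tall (from 117 to 157 mm above the worktop); this point is on the hub axis 142 mm above the worktop; the bar lies along this point's x axis; the point turns with the turntable
- front (a point): fixed point on the turntable's top surface level, 90 mm in front of the hub axis: the centre of whichever bay is at the front; the only place open from above for loading. Axes as the carousel's
- rocker (a joint): seesaw rocker of the turntable lock, on the front left corner of the base: 0 = locked (red end down, green end up), 0.44 rad = free (green end down, red end up); an over-centre spring snaps it to the nearer side of 0.22. Locked, it holds a tongue up in a notch of the turntable, which it can enter only in a click position
- rocker_free_end (a point): point on the green patch on top of the rocker paddle (paddle 36x66 mm), 25 mm from its pivot line; press it down about 10 mm (3 to 5 N to get over centre) to free the turntable; its top is about 50 mm above the worktop when locked, 39 mm when free
- rocker_lock_end (a point): point on the red patch on the other end of the rocker paddle, 25 mm from the pivot line; press it down likewise (about 50 mm high when free, 39 mm when locked, 3 to 5 N) to lock the turntable
- bay_0 (a point): centre of bay 0 (round cork pad 62 mm across) on the turntable's top surface, 90 mm from the hub axis; turns with the turntable; bay 0 is at the front when the turntable angle is 0; wooden fins 12 mm tall part the bays, a lip 10 mm tall stands round them, 127 mm from the hub axis
- bay_1 (a point): centre of bay 1 (round cork pad 62 mm across) on the turntable's top surface, 90 mm from the hub axis; turns with the turntable; bay 1 is at the front when the turntable angle is 4 click(s) counter-clockwise; wooden fins 12 mm tall part the bays, a lip 10 mm tall stands round them, 127 mm from the hub axis
- bay_2 (a point): centre of bay 2 (round cork pad 62 mm across) on the turntable's top surface, 90 mm from the hub axis; turns with the turntable; bay 2 is at the front when the turntable angle is 3 click(s) counter-clockwise; wooden fins 12 mm tall part the bays, a lip 10 mm tall stands round them, 127 mm from the hub axis
- bay_3 (a point): centre of bay 3 (round cork pad 62 mm across) on the turntable's top surface, 90 mm from the hub axis; turns with the turntable; bay 3 is at the front when the turntable angle is 2 click(s) counter-clockwise; wooden fins 12 mm tall part the bays, a lip 10 mm tall stands round them, 127 mm from the hub axis
- bay_4 (a point): centre of bay 4 (round cork pad 62 mm across) on the turntable's top surface, 90 mm from the hub axis; turns with the turntable; bay 4 is at the front when the turntable angle is 1 click(s) counter-clockwise; wooden fins 12 mm tall part the bays, a lip 10 mm tall stands round them, 127 mm from the hub axis
- spice_tin_a: loose aluminium spice tin with a red lid, 56 mm in diameter, 54 mm tall, straight sided (lid the upper 16 mm), closed, 0.12 kg, stands upright; origin at the centre of its underside, z up; starts on the worktop left or right of the carousel (may be absent)
- spice_tin_b: loose aluminium spice tin with a blue lid, 56 mm in diameter, 54 mm tall, straight sided (lid the upper 16 mm), closed, 0.12 kg, stands upright; origin at the centre of its underside, z up; starts on the worktop left or right of the carousel (may be absent)
- spice_tin_c: loose aluminium spice tin with a yellow lid, 56 mm in diameter, 54 mm tall, straight sided (lid the upper 16 mm), closed, 0.12 kg, stands upright; origin at the centre of its underside, z up; starts on the worktop left or right of the carousel (may be absent)
- spice_tin_d: loose aluminium spice tin with a green lid, 56 mm in diameter, 54 mm tall, straight sided (lid the upper 16 mm), closed, 0.12 kg, stands upright; origin at the centre of its underside, z up; starts in a bay of the carousel (may be absent)
- spice_tin_e: loose aluminium spice tin with a white lid, 56 mm in diameter, 54 mm tall, straight sided (lid the upper 16 mm), closed, 0.12 kg, stands upright; origin at the centre of its underside, z up; starts in a bay of the carousel (may be absent)
- spice_tin_f: loose aluminium spice tin with a orange lid, 56 mm in diameter, 54 mm tall, straight sided (lid the upper 16 mm), closed, 0.12 kg, stands upright; origin at the centre of its underside, z up; starts on the worktop left or right of the carousel (may be absent)
- mug_1: cream mug 78x116x101 mm, bystander; origin under its middle
- tumbler: glass tumbler 81 mm across, 86 mm tall, bystander; origin at the centre of its underside
- egg_timer: red and white egg timer 66 mm across, 62 mm tall, bystander; origin at the centre of its underside
- tea_box: dark blue box 63x141x110 mm, bystander; origin at the centre of its underside
- teaspoon_1: teaspoon 130x26x11 mm lying flat, along its x axis, bystander; origin under its middle
There are look-alikes about, which are no part of the job. Leave any pink look-alike of the spice_tin_c alone.

How it is judged:
On the way, in this order (a step that is already met when the one before it is completed fails the run):
1. the rocker has snapped over to free (value of joint rocker above 0.38 rad), for 0.2 s.
2. with the rocker still free, every spice tin stands upright in the middle of a bay ((horizontal distance between spice_tin_a and bay_0 below 0.022 m or horizontal distance between spice_tin_a and bay_1 below 0.022 m or horizontal distance between spice_tin_a and bay_2 below 0.022 m or horizontal distance between spice_tin_a and bay_3 below 0.022 m or horizontal distance between spice_tin_a and bay_4 below 0.022 m) and angle between each of spice_tin_a, spice_tin_b, spice_tin_c, spice_tin_f's own z axis and vertical below 0.12 rad and z of spice_tin_a in the frame of front between -0.008 and 0.008 m and linear speed of each of spice_tin_a, spice_tin_b, spice_tin_c, spice_tin_f below 0.03 m/s and (horizontal distance between spice_tin_b and bay_0 below 0.022 m or horizontal distance between spice_tin_b and bay_1 below 0.022 m or horizontal distance between spice_tin_b and bay_2 below 0.022 m or horizontal distance between spice_tin_b and bay_3 below 0.022 m or horizontal distance between spice_tin_b and bay_4 below 0.022 m) and z of spice_tin_b in the frame of front between -0.008 and 0.008 m and (horizontal distance between spice_tin_c and bay_0 below 0.022 m or horizontal distance between spice_tin_c and bay_1 below 0.022 m or horizontal distance between spice_tin_c and bay_2 below 0.022 m or horizontal distance between spice_tin_c and bay_3 below 0.022 m or horizontal distance between spice_tin_c and bay_4 below 0.022 m) and z of spice_tin_c in the frame of front between -0.008 and 0.008 m and (horizontal distance between spice_tin_f and bay_0 below 0.022 m or horizontal distance between spice_tin_f and bay_1 below 0.022 m or horizontal distance between spice_tin_f and bay_2 below 0.022 m or horizontal distance between spice_tin_f and bay_3 below 0.022 m or horizontal distance between spice_tin_f and bay_4 below 0.022 m) and z of spice_tin_f in the frame of front between -0.008 and 0.008 m and value of joint rocker above 0.38 rad), for 0.2 s.
3. the rocker has snapped back to locked with a bay exactly at the front (value of joint rocker below 0.06 rad and horizontal distance between any of bay_0, bay_1, bay_2, bay_3, bay_4 and front below 0.006 m), for 0.2 s.
At the end, for the whole second after the job is handed in: every spice tin present, those that began in the carousel too, stands upright (within 7 degrees) on the turntable, within 22 mm of the centre of a bay, at rest; the turntable is in a click position (a bay centre within 6 mm of the front point) and the rocker is locked (below 0.06 rad) (all of step 3 and (horizontal distance between spice_tin_a and bay_0 below 0.022 m or horizontal distance between spice_tin_a and bay_1 below 0.022 m or horizontal distance between spice_tin_a and bay_2 below 0.022 m or horizontal distance between spice_tin_a and bay_3 below 0.022 m or horizontal distance between spice_tin_a and bay_4 below 0.022 m) and angle between each of spice_tin_a, spice_tin_b, spice_tin_c, spice_tin_f, spice_tin_d, spice_tin_e's own z axis and vertical below 0.12 rad and z of spice_tin_a in the frame of front between -0.008 and 0.008 m and linear speed of each of spice_tin_a, spice_tin_b, spice_tin_c, spice_tin_f, spice_tin_d, spice_tin_e below 0.03 m/s and (horizontal distance between spice_tin_b and bay_0 below 0.022 m or horizontal distance between spice_tin_b and bay_1 below 0.022 m or horizontal distance between spice_tin_b and bay_2 below 0.022 m or horizontal distance between spice_tin_b and bay_3 below 0.022 m or horizontal distance between spice_tin_b and bay_4 below 0.022 m) and z of spice_tin_b in the frame of front between -0.008 and 0.008 m and (horizontal distance between spice_tin_c and bay_0 below 0.022 m or horizontal distance between spice_tin_c and bay_1 below 0.022 m or horizontal distance between spice_tin_c and bay_2 below 0.022 m or horizontal distance between spice_tin_c and bay_3 below 0.022 m or horizontal distance between spice_tin_c and bay_4 below 0.022 m) and z of spice_tin_c in the frame of front between -0.008 and 0.008 m and (horizontal distance between spice_tin_f and bay_0 below 0.022 m or horizontal distance between spice_tin_f and bay_1 below 0.022 m or horizontal distance between spice_tin_f and bay_2 below 0.022 m or horizontal distance between spice_tin_f and bay_3 below 0.022 m or horizontal distance between spice_tin_f and bay_4 below 0.022 m) and z of spice_tin_f in the frame of front between -0.008 and 0.008 m and (horizontal distance between spice_tin_d and bay_0 below 0.022 m or horizontal distance between spice_tin_d and bay_1 below 0.022 m or horizontal distance between spice_tin_d and bay_2 below 0.022 m or horizontal distance between spice_tin_d and bay_3 below 0.022 m or horizontal distance between spice_tin_d and bay_4 below 0.022 m) and z of spice_tin_d in the frame of front between -0.008 and 0.008 m and (horizontal distance between spice_tin_e and bay_0 below 0.022 m or horizontal distance between spice_tin_e and bay_1 below 0.022 m or horizontal distance between spice_tin_e and bay_2 below 0.022 m or horizontal distance between spice_tin_e and bay_3 below 0.022 m or horizontal distance between spice_tin_e and bay_4 below 0.022 m) and z of spice_tin_e in the frame of front between -0.008 and 0.008 m); the robot touches nothing.
It fails at once if the mug_1 is shifted by more than 30 mm (distance of mug_1 from where it was at the start of the episode above 0.03 m).
It fails at once if the tumbler is shifted by more than 30 mm (distance of tumbler from where it was at the start of the episode above 0.03 m).
It fails at once if the egg_timer is shifted by more than 30 mm (distance of egg_timer from where it was at the start of the episode above 0.03 m).
It fails at once if the tea_box is shifted by more than 30 mm (distance of tea_box from where it was at the start of the episode above 0.03 m).
It fails at once if the teaspoon_1 is shifted by more than 30 mm (distance of teaspoon_1 from where it was at the start of the episode above 0.03 m).
Of spice_tin_a, spice_tin_b, spice_tin_c, spice_tin_f only 3 to 4 are there at a start; the rules pass over those that are not, and their reading is None.
Of spice_tin_d, spice_tin_e only 1 to 1 are there at a start; the rules pass over those that are not, and their reading is None.
At some moment in a run one of spice_tin_a, spice_tin_b, spice_tin_c, spice_tin_f may be knocked a few centimetres aside while the robot is not near it.
It also fails if it takes over 210 s, if anything falls off the work surface, if the arm or the gripper's body presses on something with over 40 N, if the wrist force passes 120 N, or if a joint passes its speed limit or range.

## Working session

There is one attempt and no reset: what is moved stays moved. The work goes in short steps, Python scripts to look and compute and a tool call to move; the robot and the scene stay as the last step left them, time stands still between calls to the robot, and variables do not carry over. Pictures are saved under pics/ and viewed, at most 14 in all, crops included, and the job is handed in when it is done.

Besides the shell and the picture viewer there is one more tool, called after "Emit:" in YAML: its name, and indented under it one key for each argument. jog_arm: Moves the arm, as the interface text tells. Shifts and turns lie within -1 to 1; 1 stands for 0.02 m of shift or 45 degrees of turn. Its arguments: {"type":"object","properties":{"plan":{"type":"array"},"grip_force":{"type":"number"}},"required":["plan"]}

```bash
mkdir -p pics
cat > h.py <<'E'
import numpy as np, cv2
from station import ctrl
def snap(n,f):
    im,d=ctrl.get_image(n); cv2.imwrite(f'pics/{f}.png',im[:,:,::-1]); np.save(f'pics/{f}.npy',d); return im,d
def cam(n):
    c=ctrl.camera_info(n); return np.array(c['camera_matrix']),c['k1'],cv2.Rodrigues(np.array(c['rvec'],float))[0],np.array(c['tvec'],float).ravel()
def ray(n,u,v):
    K,k,R,t=cam(n); p=cv2.undistortPoints(np.array([[[u,v]]],float),K,np.array([k,0,0,0.]))[0,0]
    return -R.T@t, R.T@np.array([p[0],p[1],1])
def atz(n,u,v,z):
    o,r=ray(n,u,v); return o+r*(z-o[2])/r[2]
def atd(n,u,v,d):
    o,r=ray(n,u,v); return o+r*d
def proj(n,P):
    K,k,R,t=cam(n); return cv2.projectPoints(np.array(P,float).reshape(-1,1,3),cv2.Rodrigues(R)[0],t,K,np.array([k,0,0,0.]))[0][:,0]
E
python3 - <<'E'
from h import *
for n in('top','side'):
    im,d=snap(n,n+'0'); cv2.imwrite(f'pics/{n}0b.png',cv2.resize(im[:,:,::-1],(800,600)))
    print(n,ray(n,256,192)); 
o=ctrl.get_obs(); print(o['tool_pos'],o['tool_rot'],o['opening'],o['t'])
E
```

```text
top (array([0.41975567, 0.08362634, 1.51992344]), array([ 0.09920775, -0.03180216, -0.99476139]))
side (array([0.08436068, 1.35119476, 0.75501674]), array([ 0.30806724, -0.85144068, -0.42458615]))
[0.18852126 0.59530354 0.23018084] [-4.79977170e-01 -3.10417677e+00  2.79544208e-03] 0.08510315139379425 0.1
```

View pics/top0b.png

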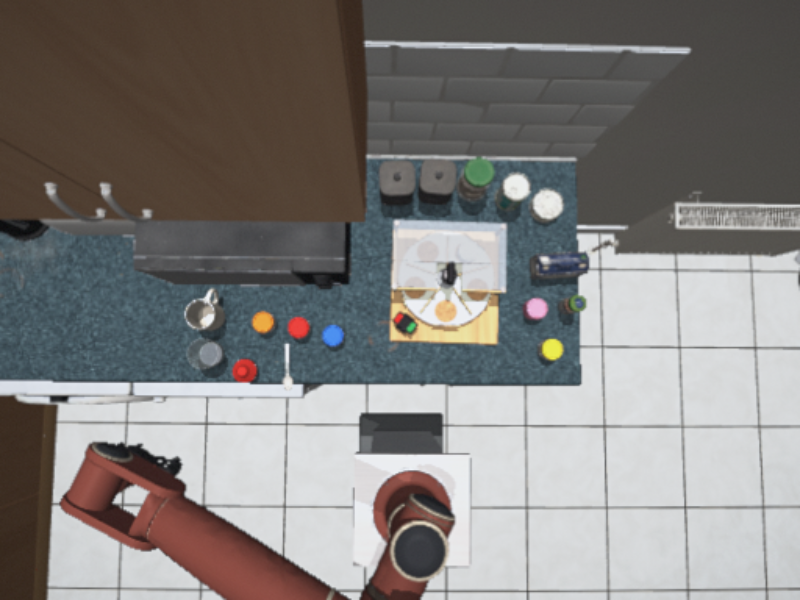

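View pics/side0b.png

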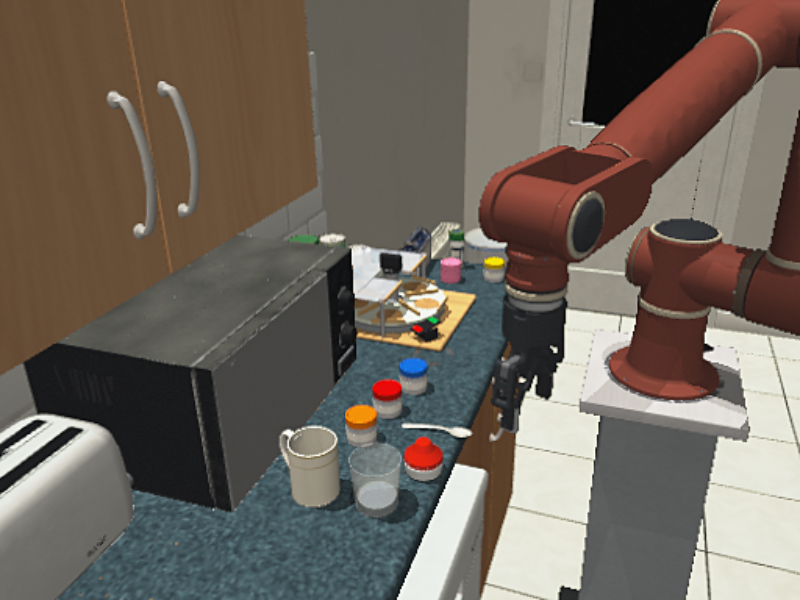

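Run:
```python
from h import *
im=cv2.imread('pics/top0.png'); c=im[130:235,240:340]; cv2.imwrite('pics/c0.png',cv2.resize(c,(570,600),interpolation=cv2.INTER_CUBIC))
hsv=cv2.cvtColor(im,cv2.COLOR_BGR2HSV)
d=np.load('pics/top0.npy')
s=.64
for n,(u,v) in dict(orange=(263,322),red=(298,327),blue=(333,335),yellow=(551,350),pink=(536,309)).items():
    u*=s;v*=s; r=hsv[int(v),int(u)].astype(int)
    m=(abs(hsv[:,:,0].astype(int)-r[0])<8)&(hsv[:,:,1]>120)|((abs(hsv[:,:,0].astype(int)-r[0])>172)&(hsv[:,:,1]>120))
    yy,xx=np.mgrid[:384,:512]; m&=(abs(xx-u)<14)&(abs(yy-v)<14)
    # top face: depth close to the top
    P=np.array([atd('top',x,y,d[y,x]) for y,x in zip(*np.where(m))]); k=P[:,2]>.048
    print(n,m.sum(),(P[k].min(0)+P[k].max(0))/2,np.ptp(P[k],axis=0),atz('top',xx[m].mean(),yy[m].mean(),.052))
```

```text
orange 145 [0.47628068 0.25783238 0.78400819] [0.11305002 0.34841207 1.4718305 ] [0.50449346 0.4079402  0.052     ]
red 150 [0.46844929 0.20952451 0.78405512] [0.09738724 0.25179633 1.47173664] [0.49065613 0.31183796 0.052     ]
blue 162 [0.45822427 0.16302036 0.78396661] [0.07693721 0.15878804 1.47191367] [0.46992484 0.21897956 0.052     ]
yellow 149 [ 0.43863224 -0.3737222   0.05348086] [0.05056563 0.05233502 0.01093125] [ 0.43789976 -0.37338622  0.052     ]Traceback (most recent call last):
  File "<stdin>", line 11, in <module>
IndexError: too many indices for array: array is 1-dimensional, but 2 were indexed
```

View pics/c0.png

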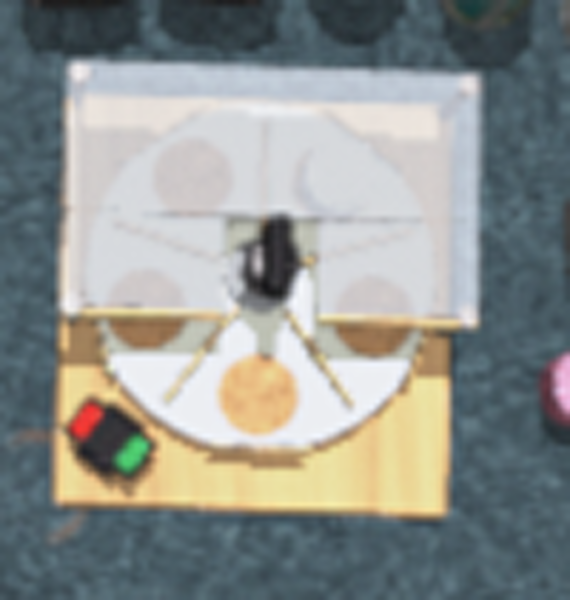

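Run:
```python
from h import *
f=lambda x,y:(240+x/5.7,130+y/5.715)
q=lambda x,y,z:atz('top',*f(x,y),z)
L=q(52,503,.012);R=q(447,516,.012);print('corners',L,R)
d=R-L; yaw=np.arctan2(d[1],d[0])+np.pi/2; print('yaw deg',np.degrees(yaw), np.linalg.norm(d))
c,s=np.cos(yaw),np.sin(yaw); F=np.array([c,s,0])
print('width-dir guess hub (from base)',(L+R)/2+.175*F)
pad=q(259,395,.04);print('pad',pad,'hub from pad',pad+.09*F)
BL=q(68,62,.105);BR=q(480,72,.105);print('roof back',BL,BR, q(60,312,.107),q(478,326,.107))
for n,p in dict(red=(87,420),green=(132,455)).items():print(n,q(*p,.045))
g=lambda x,y,z:atz('side',x*.64,y*.64,z)
print('microwave',g(235,505,0),g(355,380,0))
d=np.load('pics/top0.npy'); 
for p in[(278,240),(265,270),(87,420),(132,455)]:
    u,v=f(*p); print(atd('top',u,v,d[int(v),int(u)]))
```

```text
corners [0.45697604 0.06437423 0.012     ] [ 0.44969123 -0.23579294  0.012     ]
yaw deg -1.3902484831821103 0.30025555040831325
width-dir guess hub (from base) [ 0.62828212 -0.08995521  0.012     ]
pad [ 0.53806965 -0.08951118  0.04      ] hub from pad [ 0.62804315 -0.09169476  0.04      ]
roof back [0.77348431 0.05663809 0.105     ] [ 0.76980723 -0.24364415  0.105     ] [0.5908351  0.06100907 0.107     ] [ 0.5837834  -0.23940333  0.107     ]
red [0.51785249 0.03927534 0.045     ]
green [0.49217879 0.00565278 0.045     ]
microwave [0.62677881 0.63041719 0.        ] [0.59131221 0.23099693 0.        ]
[ 0.63707188 -0.0896318   0.1535885 ]
[ 0.61819563 -0.08239937  0.13797787]
[0.51794639 0.03923288 0.04358825]
[0.49186061 0.00599535 0.05147992]
```

```bash
cat >> h.py <<'E'
from scipy.spatial.transform import Rotation as Ro
def psi():
    x=Ro.from_rotvec(ctrl.get_obs()['tool_rot']).as_matrix()[:,0]; return np.degrees(np.arctan2(x[1],x[0]))
def go(x,y,z,p=None):
    """units: turn about z to reach yaw p, then shift to (x,y,z) in axes after the turn"""
    o=ctrl.get_obs(); a=psi(); p0=a
    if p is None:p=a
    dt=(p-a+180)%360-180
    b=np.radians(p); D=np.array([x,y,z])-o['tool_pos']; X=np.array([np.cos(b),np.sin(b),0]);Y=np.array([np.sin(b),-np.cos(b),0])
    print('psi %.1f turn %.3f'%(p0,-dt/45),'shift',np.round([D@X/.02,D@Y/.02,-D[2]/.02],2))
E
python3 - <<'E'
from h import *
go(.189,.595,.23,178.6)
E
```

```text
psi 162.4 turn -0.360 shift [-0.02 -0.01  0.01]
```

Emit:
jog_arm:
  plan:
    - [0, 0, 0, 0, 0, -0.18, -1]
    - [0, 0, 0, 0, 0, -0.18, -1]
    - [0, 0, 0, 0, 0, 0, -1]

```text
t: 0.4
tool_pos: [0.1886, 0.5955, 0.2306]
tool_rot: [-0.038, -3.141, 0.002]
contact_force: [-0.8, 0.2, -0.6]
opening: 0.0444
grip_force: 0.0
```

Run:
```python
from h import *
go(.489,.003,.10,178.6)
```

```text
psi 178.6 turn 0.000 shift [-15.74 -29.25   6.53]
```

Emit:
jog_arm:
  plan:
    - [-0.6, -1, 0, 0, 0, 0, -1]
    - [-0.6, -1, 0, 0, 0, 0, -1]
    - [-0.6, -1, 0, 0, 0, 0, -1]
    - [-0.6, -1, 0, 0, 0, 0, -1]
    - [-0.6, -1, 0, 0, 0, 0, -1]
    - [-0.6, -1, 0, 0, 0, 0, -1]
    - [-0.6, -1, 0, 0, 0, 0, -1]
    - [-0.6, -1, 0, 0, 0, 0, -1]

```text
t: 1.2
tool_pos: [0.2811, 0.4325, 0.231]
tool_rot: [-0.043, -3.141, 0.001]
contact_force: [0.1, 0.2, 0.3]
opening: -0.0
grip_force: 0.0
```

Emit:
jog_arm:
  plan:
    - [-0.6, -1, 0, 0, 0, 0, -1]
    - [-0.6, -1, 0, 0, 0, 0, -1]
    - [-0.6, -1, 0, 0, 0, 0, -1]
    - [-0.6, -1, 0, 0, 0, 0, -1]
    - [-0.6, -1, 0, 0, 0, 0, -1]
    - [-0.6, -1, 0, 0, 0, 0, -1]
    - [-0.6, -1, 0, 0, 0, 0, -1]
    - [-0.6, -1, 0, 0, 0, 0, -1]

```text
t: 2.0
tool_pos: [0.3732, 0.2703, 0.2311]
tool_rot: [-0.043, -3.141, 0.0]
contact_force: [-0.1, -0.2, 0.9]
opening: 0.0001
grip_force: 0.0
```

Emit:
jog_arm:
  plan:
    - [-0.6, -1, 0, 0, 0, 0, -1]
    - [-0.6, -1, 0, 0, 0, 0, -1]
    - [-0.6, -1, 0, 0, 0, 0, -1]
    - [-0.6, -1, 0, 0, 0, 0, -1]
    - [-0.6, -1, 0, 0, 0, 0, -1]
    - [-0.6, -1, 0, 0, 0, 0, -1]
    - [-0.6, -1, 0, 0, 0, 0, -1]
    - [-0.6, -1, 0, 0, 0, 0, -1]

```text
t: 2.8
tool_pos: [0.4653, 0.1081, 0.231]
tool_rot: [-0.043, -3.141, -0.0]
contact_force: [-0.4, -0.0, -1.1]
opening: 0.0004
grip_force: 0.0
```

Emit:
jog_arm:
  plan:
    - [-0.17, -0.65, 0.8, 0, 0, 0, -1]
    - [-0.17, -0.65, 0.8, 0, 0, 0, -1]
    - [-0.17, -0.65, 0.8, 0, 0, 0, -1]
    - [-0.17, -0.65, 0.8, 0, 0, 0, -1]
    - [-0.17, -0.65, 0.8, 0, 0, 0, -1]
    - [-0.17, -0.65, 0.8, 0, 0, 0, -1]
    - [-0.17, -0.65, 0.8, 0, 0, 0, -1]
    - [0, 0, 0, 0, 0, 0, -1]

```text
t: 3.6
tool_pos: [0.4837, 0.017, 0.1148]
tool_rot: [-0.042, -3.134, -0.001]
contact_force: [-1.1, -0.4, -0.2]
opening: -0.0003
grip_force: 0.0
```

Run:
```python
from h import *
go(.489,.003,.055,178.6);print(ctrl.get_obs()['tool_pos'])
```

```text
psi 178.5 turn -0.003 shift [-0.28 -0.69  2.99]
[0.48366796 0.01697558 0.11482599]
```

Emit:
jog_arm:
  plan:
    - [-0.28, -0.69, 0.4, 0, 0, 0, -1]
    - [0, 0, 0.9, 0, 0, 0, -1]
    - [0, 0, 0.9, 0, 0, 0, -1]
    - [0, 0, 0.7, 0, 0, 0, -1]
    - [0, 0, 0.3, 0, 0, 0, -1]
    - [0, 0, 0.3, 0, 0, 0, -1]
    - [0, 0, 0.3, 0, 0, 0, -1]
    - [0, 0, 0.2, 0, 0, 0, -1]

```text
t: 4.4
tool_pos: [0.4926, 0.0036, 0.0395]
tool_rot: [0.038, 3.14, 0.0]
contact_force: [-0.5, 0.8, 10.4]
opening: -0.0002
grip_force: 5.2
```

Run:
```python
from h import *
go(.489,.003,.036,178.6);print(ctrl.get_obs()['tool_pos'])
im,d=snap('side','s1'); cv2.imwrite('pics/s1c.png',cv2.resize(im[140:240,210:320,::-1],(660,600),interpolation=cv2.INTER_CUBIC))
```

```text
psi 178.6 turn 0.000 shift [ 0.18 -0.03  0.18]
[0.49260717 0.00357297 0.03951577]
```

View pics/s1c.png

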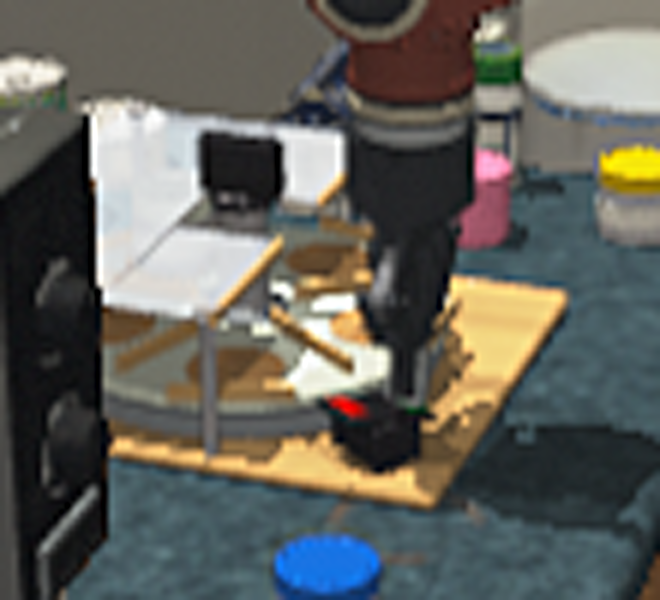

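Emit:
jog_arm:
  plan:
    - [0, 0, -1, 0, 0, 0, 0.6]
    - [0, 0, -1, 0, 0, 0, 0.6]
    - [0, 0, -1, 0, 0, 0, 0.6]
    - [0, 0.5, -1, 0, 0, 0, 0.6]
    - [0, 1, -0.5, 0, 0, 0, 0.6]
    - [0, 1, 0, 0, 0, 0, 0.6]
    - [0, 1, 0, 0, 0, 0, 0.6]
    - [0, 1, 0, 0, 0, 0, 0.6]

```text
t: 5.25
tool_pos: [0.4945, 0.0945, 0.1298]
tool_rot: [0.038, 3.14, 0.001]
contact_force: [-1.1, 0.7, -0.4]
opening: 0.0684
grip_force: 0.0
```

```bash
cat >> h.py <<'E'
HUE=dict(orange=(15,22),red=(0,4),blue=(100,120),yellow=(24,33))
def find(im,n,u,v,r=22):
    hsv=cv2.cvtColor(np.ascontiguousarray(im),cv2.COLOR_RGB2HSV); yy,xx=np.mgrid[:384,:512]; lo,hi=HUE[n]; h=hsv[:,:,0]
    m=(h>=lo)&(h<=hi)|((n=='red')&(h>174)); m&=(hsv[:,:,1]>120)&(hsv[:,:,2]>120)&(abs(xx-u)<r)&(abs(yy-v)<r)
    k,l,st,ce=cv2.connectedComponentsWithStats(m.astype(np.uint8)); i=1+np.argmax(st[1:,4])
    print(n,'px',st[i,4],np.round(ce[i],1),'pos',np.round(atz('top',*ce[i],.052)[:2],4))
INI=dict(orange=(168,206),red=(191,209),blue=(213,214),yellow=(353,224))
def look(f,*names):
    im,d=snap('top',f)
    for n in names or INI: find(im,n,*INI[n])
    return im,d
E
python3 - <<'E'
from h import *
im,d=look('t2'); print(im[206,168],cv2.cvtColor(im[206:207,168:169],cv2.COLOR_RGB2HSV))
f=lambda x,y:(240+x/5.7,130+y/5.715)
for p in[(87,420),(132,455)]:
    u,v=f(*p); print(atd('top',u,v,d[int(v),int(u)]))
go(.470,.219,.15,178.6)
E
```

```text
orange px 118 [167.6 205.9] pos [0.5039 0.4083]
red px 150 [190.5 209.2] pos [0.4909 0.3116]
blue px 158 [212.5 214.2] pos [0.4705 0.219 ]
yellow px 147 [353.  223.2] pos [ 0.4379 -0.3738]
[235 172  68] [[[ 19 181 235]]]
[0.49080248 0.05150504 0.45170727]
[0.49250928 0.00529696 0.03826954]
psi 178.7 turn 0.003 shift [ 1.37  6.08 -1.02]
```

Emit:
jog_arm:
  plan:
    - [0.22, 1, 0, 0, 0, 0, 0.7]
    - [0.22, 1, 0, 0, 0, 0, 0.7]
    - [0.22, 1, 0, 0, 0, 0, 0.7]
    - [0.22, 1, 0, 0, 0, 0, 0.7]
    - [0.22, 1, 0, 0, 0, 0, 0.7]
    - [0.22, 0.9, 0, 0, 0, 0, 0.7]
    - [0, 0, 0.5, 0, 0, 0, 0.7]
    - [0, 0, 0, 0, 0, 0, 0.7]

```text
t: 6.1
tool_pos: [0.4697, 0.2117, 0.1176]
tool_rot: [-0.036, -3.139, 0.002]
contact_force: [0.6, 0.2, 0.1]
opening: 0.0724
grip_force: 0.0
```

Run:
```python
from h import *
go(.4705,.219,.018,178.6)
```

```text
psi 178.7 turn 0.002 shift [-0.03  0.37  4.98]
```

Emit:
jog_arm:
  plan:
    - [0, 0.4, 0, 0, 0, 0, 0.7]
    - [0, 0, 1, 0, 0, 0, 0.7]
    - [0, 0, 1, 0, 0, 0, 0.7]
    - [0, 0, 1, 0, 0, 0, 0.7]
    - [0, 0, 1, 0, 0, 0, 0.7]
    - [0, 0, 0.7, 0, 0, 0, 0.7]
    - [0, 0, 0.2, 0, 0, 0, 0.7]
    - [0, 0, 0, 0, 0, 0, 0.7]

```text
t: 6.9
tool_pos: [0.4707, 0.2199, 0.0209]
tool_rot: [-0.038, -3.141, 0.0]
contact_force: [0.6, 0.5, -0.0]
opening: 0.0727
grip_force: 0.0
```

Emit:
jog_arm:
  plan:
    - [0, 0, 0, 0, 0, 0, -1]
    - [0, 0, 0, 0, 0, 0, -1]
    - [0, 0, 0, 0, 0, 0, -1]
    - [0, 0, 0, 0, 0, 0, -1]
  grip_force: 35

```text
t: 7.3
tool_pos: [0.472, 0.2205, 0.0227]
tool_rot: [0.038, 3.139, 0.001]
contact_force: [0.5, -0.2, 4.4]
opening: 0.0549
grip_force: 37.6
```

Run:
```python
from h import *
go(.538,-.089,.14,178.6)
```

```text
psi 178.6 turn 0.001 shift [ -3.68 -15.39  -5.86]
```

Emit:
jog_arm:
  plan:
    - [0, 0, -0.5, 0, 0, 0, -1]
    - [0, 0, -1, 0, 0, 0, -1]
    - [0, 0, -1, 0, 0, 0, -1]
    - [0, 0, -1, 0, 0, 0, -1]
    - [0, 0, -1, 0, 0, 0, -1]
    - [-0.1, -0.5, -1, 0, 0, 0, -1]
    - [-0.2, -0.9, -0.4, 0, 0, 0, -1]
    - [-0.2, -1, 0, 0, 0, 0, -1]

```text
t: 8.1
tool_pos: [0.4802, 0.1719, 0.1413]
tool_rot: [0.036, 3.139, 0.001]
contact_force: [0.5, -0.5, -1.4]
opening: 0.0547
grip_force: 37.5
```

Emit:
jog_arm:
  plan:
    - [-0.25, -1, 0, 0, 0, 0, -1]
    - [-0.25, -1, 0, 0, 0, 0, -1]
    - [-0.25, -1, 0, 0, 0, 0, -1]
    - [-0.25, -1, 0, 0, 0, 0, -1]
    - [-0.25, -1, 0, 0, 0, 0, -1]
    - [-0.25, -1, 0, 0, 0, 0, -1]
    - [-0.25, -1, 0, 0, 0, 0, -1]
    - [-0.25, -1, 0, 0, 0, 0, -1]

```text
t: 8.9
tool_pos: [0.5152, 0.0103, 0.139]
tool_rot: [-0.038, -3.14, -0.001]
contact_force: [0.3, -1.0, -1.4]
opening: 0.0551
grip_force: 37.5
```

Emit:
jog_arm:
  plan:
    - [-0.25, -1, 0, 0, 0, 0, -1]
    - [-0.25, -1, 0, 0, 0, 0, -1]
    - [-0.25, -1, 0, 0, 0, 0, -1]
    - [-0.2, -1, 0, 0, 0, 0, -1]
    - [0, -0.7, 0, 0, 0, 0, -1]
    - [0, 0, 0, 0, 0, 0, -1]

```text
t: 9.5
tool_pos: [0.532, -0.0846, 0.1392]
tool_rot: [-0.041, -3.14, -0.0]
contact_force: [-0.3, 0.7, -1.8]
opening: 0.0548
grip_force: 37.5
```

Run:
```python
from h import *
go(.538,-.089,.064,178.6)
```

```text
psi 178.5 turn -0.002 shift [-0.3  -0.21  3.76]
```

Emit:
jog_arm:
  plan:
    - [-0.3, -0.2, 0, 0, 0, 0, -1]
    - [0, 0, 0.9, 0, 0, 0, -1]
    - [0, 0, 0.9, 0, 0, 0, -1]
    - [0, 0, 0.9, 0, 0, 0, -1]
    - [0, 0, 0.5, 0, 0, 0, -1]
    - [0, 0, 0.3, 0, 0, 0, -1]
    - [0, 0, 0.2, 0, 0, 0, -1]
    - [0, 0, 0, 0, 0, 0, -1]

```text
t: 10.3
tool_pos: [0.5385, -0.0875, 0.0653]
tool_rot: [0.037, 3.141, 0.0]
contact_force: [-1.0, -0.2, -1.9]
opening: 0.0549
grip_force: 37.5
```

Emit:
jog_arm:
  plan:
    - [0, 0, 0, 0, 0, 0, 0.5]
    - [0, 0, 0, 0, 0, 0, 0.7]
    - [0, 0, 0, 0, 0, 0, 0.7]
    - [0, 0, -0.5, 0, 0, 0, 0.7]
    - [0, 0, -1, 0, 0, 0, 0.7]
    - [0, 0, -1, 0, 0, 0, 0.7]
    - [0, 0, -1, 0, 0, 0, 0.7]
    - [0, 0, -1, 0, 0, 0, 0.7]

```text
t: 11.1
tool_pos: [0.5386, -0.0877, 0.1572]
tool_rot: [0.038, 3.14, -0.001]
contact_force: [0.1, 0.8, 0.9]
opening: 0.0726
grip_force: 0.0
```

Emit:
jog_arm:
  plan:
    - [1, 0, -1, 0, 0, 0, 0]
    - [1, 0, -0.7, 0, 0, 0, 0]
    - [1, 0, 0, 0, 0, 0, 0]
    - [1, 0, 0, 0, 0, 0, 0]
    - [1, 0, 0, 0, 0, 0, 0]

```text
t: 11.6
tool_pos: [0.4379, -0.0853, 0.1906]
tool_rot: [0.038, 3.14, -0.001]
contact_force: [-0.2, 0.4, 0.4]
opening: 0.0426
grip_force: 0.0
```

Run:
```python
from h import *
im,d=look('t3','red','orange','yellow'); find(im,'blue',284,200,30)
go(.628,-.091,.20,178.6)
cv2.imwrite('pics/t3c.png',cv2.resize(im[130:235,240:340,::-1],(570,600),interpolation=cv2.INTER_CUBIC))
```

```text
red px 149 [190.5 209.2] pos [0.4908 0.3118]
orange px 119 [167.6 205.8] pos [0.504  0.4085]
yellow px 147 [353.  223.2] pos [ 0.4379 -0.3738]
blue px 122 [285.9 198.3] pos [ 0.5406 -0.0899]
psi 178.6 turn 0.000 shift [-9.61 -0.07 -0.5 ]
```

View pics/t3c.png

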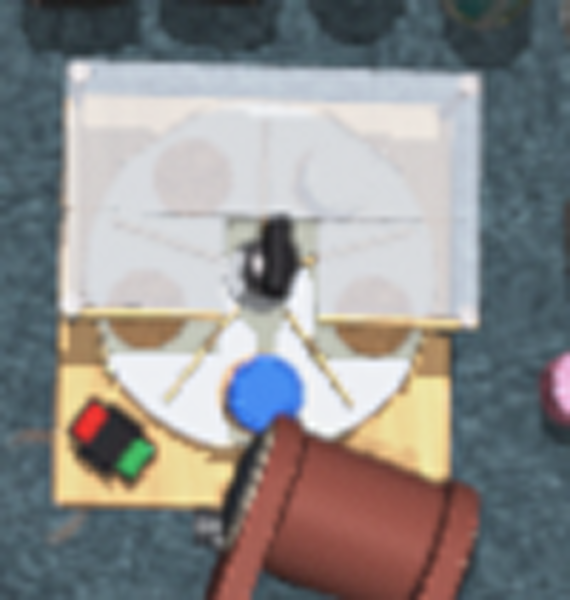

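Emit:
jog_arm:
  plan:
    - [-1, 0, -0.3, 0, 0, 0, 0]
    - [-1, 0, -0.3, 0, 0, 0, 0]
    - [-1, 0, 0, 0, 0, 0, 0]
    - [-1, 0, 0, 0, 0, 0, 0]
    - [-1, 0, 0, 0, 0, 0, 0]
    - [-1, 0, 0, 0, 0, 0, 0]
    - [-1, 0, 0, 0, 0, 0, 0]
    - [-1, 0, 0, 0, 0, 0, 0]

```text
t: 12.45
tool_pos: [0.5998, -0.0891, 0.2021]
tool_rot: [0.038, 3.14, -0.0]
contact_force: [-0.1, -0.2, 1.0]
opening: 0.0426
grip_force: 0.0
```

Emit:
jog_arm:
  plan:
    - [-1, 0, 0, 0, 0, 0, 0]
    - [-0.6, 0, 0, 0, 0, 0, 0]
    - [0, 0, 0, 0, 0, 0, 0]
    - [0, 0, 0, 0, 0, 0, 0]

```text
t: 12.85
tool_pos: [0.6302, -0.0898, 0.2014]
tool_rot: [-0.038, -3.141, -0.0]
contact_force: [-0.9, 0.1, 0.3]
opening: 0.0427
grip_force: 0.0
```

Run:
```python
from h import *
go(.628,-.091,.124,178.6); print(ctrl.get_obs()['q'])
```

```text
psi 178.6 turn 0.001 shift [ 0.11 -0.06  3.87]
[-2.58306862e-01  9.92014782e-02  1.61425153e+00 -9.69143675e-05
  1.42863128e+00 -1.80508724e+00]
```

Emit:
jog_arm:
  plan:
    - [0.1, -0.06, 1, 0, 0, 0, 0]
    - [0, 0, 1, 0, 0, 0, 0]
    - [0, 0, 1, 0, 0, 0, 0]
    - [0, 0, 0.8, 0, 0, 0, 0]
    - [0, 0, 0, 0, 0, 0, 0]
    - [0, 0, 0, 0, 0, 0, -1]
    - [0, 0, 0, 0, 0, 0, -1]
    - [0, 0, 0, 0, 0, 0, -1]
  grip_force: 70

```text
t: 13.65
tool_pos: [0.6288, -0.0891, 0.1268]
tool_rot: [0.037, 3.14, 0.005]
contact_force: [-0.5, 6.6, -0.4]
opening: 0.017
grip_force: 71.1
```

Emit:
jog_arm:
  plan:
    - [0, 0, 0, 0, 0, 0, -1]
    - [0, 0, 0, 0, 0, 0, -1]

```text
t: 13.85
tool_pos: [0.6288, -0.0891, 0.1268]
tool_rot: [0.037, 3.14, 0.005]
contact_force: [-1.0, 6.9, 0.2]
opening: 0.0171
grip_force: 71.1
```

Emit:
jog_arm:
  plan:
    - [0, 0.08, 0, 0, 0, 0.1, -1]
    - [0, 0, 0, 0, 0, 0.16, -1]
    - [0, 0, 0, 0, 0, 0.18, -1]
    - [0, 0, 0, 0, 0, 0.18, -1]
    - [0, 0, 0, 0, 0, 0.18, -1]
    - [0, 0, 0, 0, 0, 0.18, -1]
    - [0, 0, 0, 0, 0, 0.18, -1]
    - [0, 0, 0, 0, 0, 0.16, -1]

```text
t: 14.65
tool_pos: [0.6297, -0.0876, 0.1268]
tool_rot: [1.594, 2.705, 0.006]
contact_force: [4.2, 6.5, -3.3]
opening: 0.0167
grip_force: 70.6
```

Emit:
jog_arm:
  plan:
    - [0, 0, 0, 0, 0, 0.14, -1]
    - [0, 0, 0, 0, 0, 0.1, -1]
    - [0, 0, 0, 0, 0, 0.04, -1]
    - [0, 0, 0, 0, 0, 0, -1]
    - [0, 0, 0, 0, 0, 0, -1]

```text
t: 15.15
tool_pos: [0.6301, -0.0875, 0.1268]
tool_rot: [1.875, 2.518, 0.008]
contact_force: [4.8, 7.0, -3.1]
opening: 0.017
grip_force: 70.6
```

Run:
```python
from h import *
o=ctrl.get_obs();print(psi(),o['contact_force'],o['wrist_torque'],o['tool_pos'],o['q'][5])
```

```text
106.66645919901177 [ 4.82405759  6.96109915 -3.14078743] [ 0.73033956 -0.41008091  0.04088866] [ 0.63007821 -0.08747285  0.12680673] -0.548524935211696
```

Emit:
jog_arm:
  plan:
    - [0, 0, 0, 0, 0, 0, 0]
    - [0, 0, 0, 0, 0, 0, 0]
    - [0, 0, -0.7, 0, 0, 0, 0]
    - [0, 0, -1, 0, 0, 0, 0]
    - [0, 0, -1, 0, 0, 0, 0]
    - [0, 0, -1, 0, 0, 0.15, 0]
    - [0, 0, -0.3, 0, 0, 0.18, 0]
    - [0, 0, 0, 0, 0, 0.18, 0]

```text
t: 15.95
tool_pos: [0.6298, -0.0901, 0.2096]
tool_rot: [2.343, 2.085, 0.005]
contact_force: [-0.2, 0.5, 0.7]
opening: 0.0425
grip_force: 0.0
```

Emit:
jog_arm:
  plan:
    - [0, 0, 0, 0, 0, 0.18, 0.3]
    - [0, 0, 0, 0, 0, 0.18, 0.7]
    - [0, 0, 0, 0, 0, 0.18, 0.7]
    - [0, 0, 0, 0, 0, 0.18, 0.7]
    - [0, 0, 0, 0, 0, 0.18, 0.7]
    - [0, 0, 0, 0, 0, 0.18, 0.7]
    - [0, 0, 0, 0, 0, 0.18, 0.7]
    - [0, 0, 0, 0, 0, 0.18, 0.7]

```text
t: 16.75
tool_pos: [0.6288, -0.0898, 0.2073]
tool_rot: [3.1, 0.505, 0.003]
contact_force: [0.2, 1.2, 0.4]
opening: 0.0727
grip_force: 0.0
```

Emit:
jog_arm:
  plan:
    - [0, 0, 0, 0, 0, 0.18, 0.7]
    - [0, 0, 0, 0, 0, 0.18, 0.7]
    - [0, 0, 0, 0, 0, 0.09, 0.7]
    - [-0.35, -1, 0, 0, 0, 0, 0.7]
    - [-0.35, -1, 0, 0, 0, 0, 0.7]
    - [-0.35, -1, 0, 0, 0, 0, 0.7]
    - [-0.35, -1, 0, 0, 0, 0, 0.7]
    - [-0.35, -1, 0, 0, 0, 0, 0.7]

```text
t: 17.55
tool_pos: [0.595, 0.0136, 0.2061]
tool_rot: [-3.141, 0.035, -0.001]
contact_force: [-0.4, -0.4, -0.8]
opening: 0.0728
grip_force: 0.0
```

Emit:
jog_arm:
  plan:
    - [-0.35, -1, 0, 0, 0, 0, 0.7]
    - [-0.35, -1, 0, 0, 0, 0, 0.7]
    - [-0.35, -1, 0, 0, 0, 0, 0.7]
    - [-0.35, -1, 0, 0, 0, 0, 0.7]
    - [-0.35, -1, 0, 0, 0, 0, 0.7]
    - [-0.35, -1, 0, 0, 0, 0, 0.7]
    - [-0.35, -1, 0, 0, 0, 0, 0.7]
    - [-0.35, -1, 0, 0, 0, 0, 0.7]

```text
t: 18.35
tool_pos: [0.5424, 0.1748, 0.206]
tool_rot: [-3.141, 0.035, -0.001]
contact_force: [-0.2, -0.1, 0.0]
opening: 0.0728
grip_force: 0.0
```

Run:
```python
from h import *
im,d=look('t4','red','orange','yellow')
go(.491,.312,.12,-1.4)
cv2.imwrite('pics/t4c.png',cv2.resize(im[130:235,240:340,::-1],(570,600),interpolation=cv2.INTER_CUBIC))
```

```text
red px 356 [196.1 209. ] pos [0.4918 0.2884]
orange px 118 [167.6 205.9] pos [0.5039 0.4083]
yellow px 147 [353.  223.2] pos [ 0.4379 -0.3738]
psi -1.1 turn 0.006 shift [-2.69 -6.67  4.3 ]
```

View pics/t4c.png

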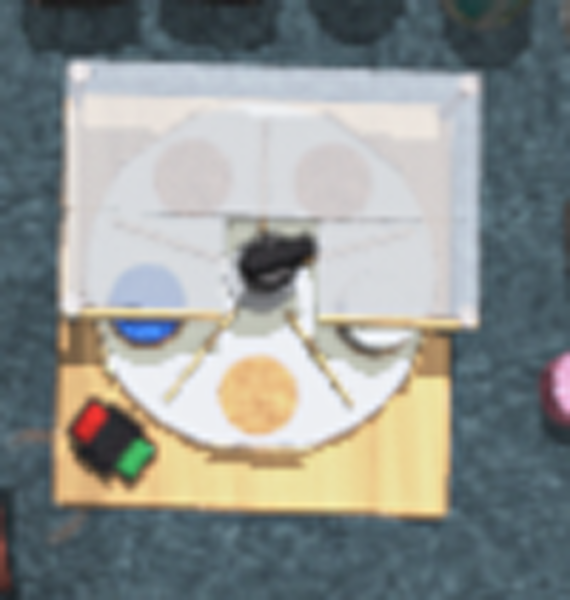

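Run:
```python
from h import *
im=cv2.imread('pics/t4.png')[:,:,::-1]; i0=cv2.imread('pics/t3.png')[:,:,::-1]
print(i0[209,191],im[209,191],im[209,205])
h=cv2.cvtColor(np.ascontiguousarray(im),cv2.COLOR_RGB2HSV); m=((h[:,:,0]<4)|(h[:,:,0]>174))&(h[:,:,1]>215)&(h[:,:,2]>150)
m[:,:175]=0;m[:,240:]=0;m[:190]=0;m[230:]=0
y,x=np.where(m);print(m.sum(),x.mean(),y.mean(),np.ptp(x),np.ptp(y))
```

```text
[237  68  64] [236  67  62] [49 45 45]<stdin>:6: RuntimeWarning: Mean of empty slice.
  ret = ret.dtype.type(ret / rcount)
Traceback (most recent call last):
ValueError: zero-size array to reduction operation maximum which has no identity
```

Emit:
jog_arm:
  plan:
    - [-0.38, -0.95, 0, 0, 0, 0, 0.7]
    - [-0.38, -0.95, 0, 0, 0, 0, 0.7]
    - [-0.38, -0.95, 0, 0, 0, 0, 0.7]
    - [-0.38, -0.95, 0.5, 0, 0, 0, 0.7]
    - [-0.38, -0.95, 1, 0, 0, 0, 0.7]
    - [-0.38, -0.95, 1, 0, 0, 0, 0.7]
    - [-0.38, -0.95, 1, 0, 0, 0, 0.7]
    - [0, 0, 0.8, 0, 0, 0, 0.7]

```text
t: 19.2
tool_pos: [0.4918, 0.309, 0.1186]
tool_rot: [-3.141, 0.031, 0.001]
contact_force: [-0.9, -0.2, -0.2]
opening: 0.0725
grip_force: 0.0
```

```bash
sed -i "s/(hsv\[:,:,2\]>120)/(hsv[:,:,2]>(210 if n=='red' else 120))/" h.py
python3 - <<'E'
from h import *
look('t5','red')
go(.491,.312,.018,-1.4)
E
```

```text
Traceback (most recent call last):
  File "h.py", line 35, in look
    for n in names or INI: find(im,n,*INI[n])
                           ~~~~^^^^^^^^^^^^^^
  File "h.py", line 30, in find
    k,l,st,ce=cv2.connectedComponentsWithStats(m.astype(np.uint8)); i=1+np.argmax(st[1:,4])
                                                                        ~~~~~~~~~^^^^^^^^^^
ValueError: attempt to get argmax of an empty sequence
```

Emit:
jog_arm:
  plan:
    - [0, -0.12, 0.5, 0, 0, 0, 0.7]
    - [0, 0, 1, 0, 0, 0, 0.7]
    - [0, 0, 1, 0, 0, 0, 0.7]
    - [0, 0, 1, 0, 0, 0, 0.7]
    - [0, 0, 0.8, 0, 0, 0, 0.7]
    - [0, 0, 0.5, 0, 0, 0, 0.7]
    - [0, 0, 0.2, 0, 0, 0, 0.7]
    - [0, 0, 0, 0, 0, 0, 0.7]

```text
t: 20.05
tool_pos: [0.4939, 0.3093, 0.0192]
tool_rot: [3.141, -0.038, -0.0]
contact_force: [0.4, -0.7, 1.1]
opening: 0.0726
grip_force: 0.0
```

Emit:
jog_arm:
  plan:
    - [0, 0, 0, 0, 0, 0, -1]
    - [0, 0, 0, 0, 0, 0, -1]
    - [0, 0, 0, 0, 0, 0, -1]
    - [0, 0, 0, 0, 0, 0, -1]
  grip_force: 35

```text
t: 20.45
tool_pos: [0.4948, 0.3099, 0.0207]
tool_rot: [-3.14, 0.038, -0.004]
contact_force: [1.1, 1.0, 5.1]
opening: 0.0548
grip_force: 37.5
```

Run:
```python
from h import *
go(.539,-.0885,.14,-1.4)
```

```text
psi -1.4 turn 0.001 shift [ 2.7  19.86 -5.97]
```

Emit:
jog_arm:
  plan:
    - [0, 0, -0.5, 0, 0, 0, -1]
    - [0, 0, -1, 0, 0, 0, -1]
    - [0, 0, -1, 0, 0, 0, -1]
    - [0, 0, -1, 0, 0, 0, -1]
    - [0, 0, -1, 0, 0, 0, -1]
    - [0.05, 0.5, -1, 0, 0, 0, -1]
    - [0.1, 0.9, -0.5, 0, 0, 0, -1]
    - [0.15, 1, 0, 0, 0, 0, -1]

```text
t: 21.25
tool_pos: [0.4993, 0.2614, 0.1417]
tool_rot: [-3.14, 0.036, -0.005]
contact_force: [1.0, -0.7, -0.5]
opening: 0.0551
grip_force: 37.3
```

Emit:
jog_arm:
  plan:
    - [0.15, 1, 0, 0, 0, 0, -1]
    - [0.15, 1, 0, 0, 0, 0, -1]
    - [0.15, 1, 0, 0, 0, 0, -1]
    - [0.15, 1, 0, 0, 0, 0, -1]
    - [0.15, 1, 0, 0, 0, 0, -1]
    - [0.15, 1, 0, 0, 0, 0, -1]
    - [0.15, 1, 0, 0, 0, 0, -1]
    - [0.15, 1, 0, 0, 0, 0, -1]

```text
t: 22.05
tool_pos: [0.5181, 0.0999, 0.1392]
tool_rot: [3.141, -0.038, -0.002]
contact_force: [0.3, 0.1, -0.5]
opening: 0.0552
grip_force: 37.3
```

Emit:
jog_arm:
  plan:
    - [0.15, 1, 0, 0, 0, 0, -1]
    - [0.15, 1, 0, 0, 0, 0, -1]
    - [0.15, 1, 0, 0, 0, 0, -1]
    - [0.15, 1, 0, 0, 0, 0, -1]
    - [0.15, 1, 0, 0, 0, 0, -1]
    - [0.15, 1, 0, 0, 0, 0, -1]
    - [0.15, 1, 0, 0, 0, 0, -1]
    - [0.1, 1, 0, 0, 0, 0, -1]

```text
t: 22.85
tool_pos: [0.5374, -0.0605, 0.1392]
tool_rot: [-3.141, 0.038, 0.001]
contact_force: [-0.4, 0.1, -0.5]
opening: 0.0555
grip_force: 37.3
```

Emit:
jog_arm:
  plan:
    - [0, 0.9, 0, 0, 0, 0, -1]
    - [0, 0.2, 0, 0, 0, 0, -1]
    - [0, 0, 0, 0, 0, 0, -1]

```text
t: 23.15
tool_pos: [0.537, -0.0819, 0.1392]
tool_rot: [-3.141, 0.04, 0.001]
contact_force: [-0.3, 0.4, -0.5]
opening: 0.0552
grip_force: 37.4
```

Run:
```python
from h import *
go(.539,-.0885,.063,-1.4)
```

```text
psi -1.4 turn -0.001 shift [0.11 0.33 3.81]
```

Emit:
jog_arm:
  plan:
    - [0.1, 0.3, 0, 0, 0, 0, -1]
    - [0, 0, 0.9, 0, 0, 0, -1]
    - [0, 0, 0.9, 0, 0, 0, -1]
    - [0, 0, 0.9, 0, 0, 0, -1]
    - [0, 0, 0.6, 0, 0, 0, -1]
    - [0, 0, 0.3, 0, 0, 0, -1]
    - [0, 0, 0.2, 0, 0, 0, -1]
    - [0, 0, 0, 0, 0, 0, -1]

```text
t: 23.95
tool_pos: [0.5393, -0.0877, 0.0633]
tool_rot: [-3.141, 0.037, 0.0]
contact_force: [0.5, 0.2, -1.0]
opening: 0.0551
grip_force: 37.4
```

Emit:
jog_arm:
  plan:
    - [0, 0, 0, 0, 0, 0, 0.5]
    - [0, 0, 0, 0, 0, 0, 0.7]
    - [0, 0, 0, 0, 0, 0, 0.7]
    - [0, 0, -0.5, 0, 0, 0, 0.7]
    - [0, 0, -1, 0, 0, 0, 0.7]
    - [0, 0, -1, 0, 0, 0, 0.7]
    - [0, 0, -1, 0, 0, 0, 0.7]
    - [0, 0, -1, 0, 0, 0, 0.7]

```text
t: 24.75
tool_pos: [0.5394, -0.0879, 0.1552]
tool_rot: [3.141, -0.038, 0.002]
contact_force: [0.0, -0.3, 1.0]
opening: 0.0723
grip_force: 0.0
```

Emit:
jog_arm:
  plan:
    - [0, 0, -1, 0, 0, 0, 0]
    - [0, 0, -1, 0, 0, 0, 0]
    - [0, 0, -0.5, 0, 0, 0, 0]
    - [0.9, 0, 0, 0, 0, 0, 0]
    - [0.9, 0, 0, 0, 0, 0, 0]
    - [0.9, 0, 0, 0, 0, 0, 0]
    - [0.9, 0, 0, 0, 0, 0, 0]
    - [0.9, 0, 0, 0, 0, 0, 0]

```text
t: 25.55
tool_pos: [0.6297, -0.09, 0.2032]
tool_rot: [-3.141, 0.038, 0.001]
contact_force: [0.5, 0.4, -0.2]
opening: 0.0429
grip_force: 0.0
```

Emit:
jog_arm:
  plan:
    - [0, 0, 0, 0, 0, 0.18, 0]
    - [0, 0, 0, 0, 0, 0.18, 0]
    - [0, 0, 0, 0, 0, 0.18, 0]
    - [0, 0, 0, 0, 0, 0.18, 0]
    - [0, 0, 0, 0, 0, 0.18, 0]
    - [0, 0, 0, 0, 0, 0.18, 0]
    - [0, 0, 0, 0, 0, 0.18, 0]
    - [0, 0, 0, 0, 0, 0.18, 0]

```text
t: 26.35
tool_pos: [0.629, -0.09, 0.2032]
tool_rot: [2.627, -1.723, -0.001]
contact_force: [0.1, -0.5, -0.6]
opening: 0.0426
grip_force: 0.0
```

Emit:
jog_arm:
  plan:
    - [0, 0, 0, 0, 0, 0.16, 0]
    - [0, 0, 0, 0, 0, 0, 0]
    - [0, 0, 0, 0, 0, 0, 0]

```text
t: 26.65
tool_pos: [0.6291, -0.09, 0.2033]
tool_rot: [2.522, -1.874, -0.0]
contact_force: [0.2, 0.0, 0.1]
opening: 0.0426
grip_force: 0.0
```

Run:
```python
from h import *
go(.6305,-.0885,.125,-73.4);print(ctrl.get_obs()['q'][5])
```

```text
psi -73.2 turn 0.004 shift [-0.05 -0.09  3.91]
2.58982879932072
```

Emit:
jog_arm:
  plan:
    - [-0.05, -0.09, 1, 0, 0, 0, 0]
    - [0, 0, 1, 0, 0, 0, 0]
    - [0, 0, 1, 0, 0, 0, 0]
    - [0, 0, 0.8, 0, 0, 0, 0]
    - [0, 0, 0, 0, 0, 0, 0]
    - [0, 0, 0, 0, 0, 0, -1]
    - [0, 0, 0, 0, 0, 0, -1]
    - [0, 0, 0, 0, 0, 0, -1]
  grip_force: 70

```text
t: 27.45
tool_pos: [0.6306, -0.0889, 0.1288]
tool_rot: [2.519, -1.876, 0.001]
contact_force: [-5.6, -1.2, 2.3]
opening: 0.0165
grip_force: 71.2
```

Emit:
jog_arm:
  plan:
    - [0, 0, 0, 0, 0, 0, -1]
    - [0, 0, 0, 0, 0, -0.1, -1]
    - [0, 0, 0, 0, 0, -0.15, -1]
    - [0, 0, 0, 0, 0, -0.18, -1]
    - [0, 0, 0, 0, 0, -0.18, -1]
    - [0, 0, 0, 0, 0, -0.18, -1]
    - [0, 0, 0, 0, 0, -0.18, -1]
    - [0, 0, 0, 0, 0, -0.18, -1]

```text
t: 28.25
tool_pos: [0.6304, -0.089, 0.1288]
tool_rot: [3.087, -0.581, -0.0]
contact_force: [-5.4, -0.7, 3.0]
opening: 0.0169
grip_force: 71.2
```

Emit:
jog_arm:
  plan:
    - [0, 0, 0, 0, 0, -0.18, -1]
    - [0, 0, 0, 0, 0, -0.18, -1]
    - [0, 0, 0, 0, 0, -0.18, -1]
    - [0, 0, 0, 0, 0, -0.18, -1]
    - [0, 0, 0, 0, 0, -0.18, -1]
    - [0, 0, 0, 0, 0, -0.18, -1]
    - [0, 0, 0, 0, 0, -0.18, -1]
    - [0, 0, 0, 0, 0, -0.18, -1]

```text
t: 29.05
tool_pos: [0.6305, -0.0892, 0.1288]
tool_rot: [2.917, 1.163, -0.001]
contact_force: [-4.5, -2.3, 3.1]
opening: 0.0168
grip_force: 71.1
```

Emit:
jog_arm:
  plan:
    - [0, 0, 0, 0, 0, -0.18, -1]
    - [0, 0, 0, 0, 0, -0.15, -1]
    - [0, 0, 0, 0, 0, -0.08, -1]
    - [0, 0, 0, 0, 0, 0, -1]
    - [0, 0, 0, 0, 0, 0, -1]

```text
t: 29.55
tool_pos: [0.6305, -0.0893, 0.1288]
tool_rot: [2.697, 1.609, -0.001]
contact_force: [-4.8, -1.5, 2.6]
opening: 0.0172
grip_force: 71.1
```

Run:
```python
from h import *
o=ctrl.get_obs();print(psi(),o['contact_force'],o['wrist_torque'],o['tool_pos'],o['q'][5])
```

```text
61.621100176823404 [-4.80964588 -1.53033952  2.61917904] [-0.08586354  0.82274794  0.02323684] [ 0.63049389 -0.08926882  0.1288224 ] 0.23879572221846998
```

Emit:
jog_arm:
  plan:
    - [0, 0, 0, 0, 0, -0.12, -1]
    - [0, 0, 0, 0, 0, -0.08, -1]
    - [0, 0, 0, 0, 0, 0, -1]
    - [0, 0, 0, 0, 0, 0, 0]
    - [0, 0, 0, 0, 0, 0, 0]
    - [0, 0, -0.7, 0, 0, 0, 0]
    - [0, 0, -1, 0, 0, 0, 0]
    - [0, 0, -1, 0, 0, 0, 0]

```text
t: 30.35
tool_pos: [0.631, -0.0884, 0.183]
tool_rot: [2.563, 1.816, 0.001]
contact_force: [-0.3, 0.8, 0.1]
opening: 0.0427
grip_force: 0.0
```

Emit:
jog_arm:
  plan:
    - [0, 0, -1, 0, 0, 0.16, 0.7]
    - [0, 0, -0.3, 0, 0, 0.18, 0.7]
    - [0, 0, 0, 0, 0, 0.18, 0.7]
    - [0, 0, 0, 0, 0, 0.18, 0.7]
    - [0, 0, 0, 0, 0, 0.18, 0.7]
    - [0, 0, 0, 0, 0, 0.18, 0.7]
    - [0, 0, 0, 0, 0, 0.18, 0.7]
    - [0, 0, 0, 0, 0, 0.18, 0.7]

```text
t: 31.15
tool_pos: [0.6312, -0.0884, 0.2089]
tool_rot: [3.136, 0.175, 0.003]
contact_force: [-0.3, 0.3, 0.2]
opening: 0.0723
grip_force: 0.0
```

Emit:
jog_arm:
  plan:
    - [0, 0, 0, 0, 0, 0.18, 0.7]
    - [-0.3, -1, 0, 0, 0, 0, 0.7]
    - [-0.3, -1, 0, 0, 0, 0, 0.7]
    - [-0.3, -1, 0, 0, 0, 0, 0.7]
    - [-0.3, -1, 0, 0, 0, 0, 0.7]
    - [-0.3, -1, 0, 0, 0, 0, 0.7]
    - [-0.3, -1, 0, 0, 0, 0, 0.7]
    - [-0.3, -1, 0, 0, 0, 0, 0.7]

```text
t: 31.95
tool_pos: [0.5912, 0.055, 0.2079]
tool_rot: [-3.141, 0.032, -0.001]
contact_force: [-0.3, 0.9, -0.9]
opening: 0.0721
grip_force: 0.0
```

Emit:
jog_arm:
  plan:
    - [-0.3, -1, 0, 0, 0, 0, 0.7]
    - [-0.3, -1, 0, 0, 0, 0, 0.7]
    - [-0.3, -1, 0, 0, 0, 0, 0.7]
    - [-0.3, -1, 0, 0, 0, 0, 0.7]
    - [-0.3, -1, 0, 0, 0, 0, 0.7]
    - [-0.3, -1, 0, 0, 0, 0, 0.7]
    - [-0.3, -1, 0, 0, 0, 0, 0.7]
    - [-0.3, -1, 0, 0, 0, 0, 0.7]

```text
t: 32.75
tool_pos: [0.5465, 0.2159, 0.2079]
tool_rot: [-3.141, 0.032, -0.001]
contact_force: [-0.9, -0.6, 0.6]
opening: 0.0727
grip_force: 0.0
```

Run:
```python
from h import *
im,d=look('t6','orange','yellow')
go(.504,.408,.12,-1.4)
cv2.imwrite('pics/t6c.png',cv2.resize(im[130:235,240:340,::-1],(570,600),interpolation=cv2.INTER_CUBIC))
```

```text
orange px 118 [167.6 205.9] pos [0.5038 0.4085]
yellow px 147 [353.  223.2] pos [ 0.4379 -0.3738]
psi -1.1 turn 0.008 shift [-2.31 -9.42  4.39]
```

View pics/t6c.png

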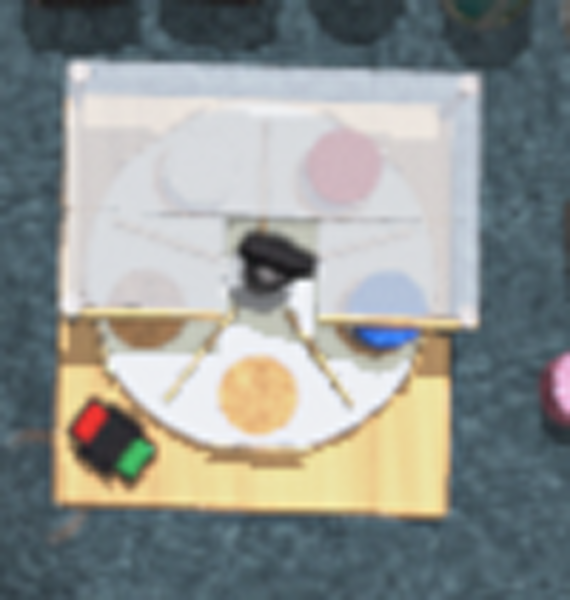

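Emit:
jog_arm:
  plan:
    - [-0.22, -0.9, 0, 0, 0, 0, 0.7]
    - [-0.25, -1, 0, 0, 0, 0, 0.7]
    - [-0.25, -1, 0, 0, 0, 0, 0.7]
    - [-0.25, -1, 0, 0, 0, 0, 0.7]
    - [-0.25, -1, 0, 0, 0, 0, 0.7]
    - [-0.25, -1, 0.5, 0, 0, 0, 0.7]
    - [-0.25, -1, 1, 0, 0, 0, 0.7]
    - [-0.25, -1, 1, 0, 0, 0, 0.7]

```text
t: 33.6
tool_pos: [0.5114, 0.3744, 0.158]
tool_rot: [-3.14, 0.033, -0.003]
contact_force: [0.4, -0.2, 0.3]
opening: 0.0721
grip_force: 0.0
```

Emit:
jog_arm:
  plan:
    - [-0.25, -1, 1, 0, 0, 0, 0.7]
    - [-0.05, -0.5, 0.8, 0, 0, 0, 0.7]
    - [0, 0, 0, 0, 0, 0, 0.7]
    - [0, 0, 0, 0, 0, 0, 0.7]

```text
t: 34.0
tool_pos: [0.5068, 0.4025, 0.1215]
tool_rot: [3.141, -0.036, -0.0]
contact_force: [-0.1, -0.6, -0.3]
opening: 0.0725
grip_force: 0.0
```

Run:
```python
from h import *
go(.504,.408,.019,-1.4)
```

```text
psi -1.3 turn 0.002 shift [-0.15 -0.27  5.12]
```

Emit:
jog_arm:
  plan:
    - [-0.12, -0.27, 0.5, 0, 0, 0, 0.7]
    - [0, 0, 1, 0, 0, 0, 0.7]
    - [0, 0, 1, 0, 0, 0, 0.7]
    - [0, 0, 1, 0, 0, 0, 0.7]
    - [0, 0, 1, 0, 0, 0, 0.7]
    - [0, 0, 0.5, 0, 0, 0, 0.7]
    - [0, 0, 0.1, 0, 0, 0, 0.7]
    - [0, 0, 0, 0, 0, 0, 0.7]

```text
t: 34.8
tool_pos: [0.5052, 0.4081, 0.0199]
tool_rot: [-3.141, 0.038, -0.001]
contact_force: [0.6, 0.0, 0.5]
opening: 0.0727
grip_force: 0.0
```

Emit:
jog_arm:
  plan:
    - [0, 0, 0, 0, 0, 0, -1]
    - [0, 0, 0, 0, 0, 0, -1]
    - [0, 0, 0, 0, 0, 0, -1]
    - [0, 0, 0, 0, 0, 0, -1]
  grip_force: 35

```text
t: 35.2
tool_pos: [0.5059, 0.4088, 0.0211]
tool_rot: [-3.14, 0.038, -0.004]
contact_force: [0.1, -0.6, 5.8]
opening: 0.0553
grip_force: 37.7
```

Emit:
jog_arm:
  plan:
    - [0, 0, -0.5, 0, 0, 0, -1]
    - [0, 0, -1, 0, 0, 0, -1]
    - [0, 0, -1, 0, 0, 0, -1]
    - [0, 0, -1, 0, 0, 0, -1]
    - [0, 0, -1, 0, 0, 0, -1]
    - [0, 0.5, -1, 0, 0, 0, -1]
    - [0.05, 0.9, -0.5, 0, 0, 0, -1]
    - [0.08, 1, 0, 0, 0, 0, -1]

```text
t: 36.0
tool_pos: [0.5068, 0.3601, 0.1415]
tool_rot: [-3.14, 0.036, -0.005]
contact_force: [0.3, -1.0, -0.2]
opening: 0.0554
grip_force: 37.3
```

Run:
```python
from h import *
go(.5395,-.0885,.14,-1.4)
```

```text
psi -1.3 turn 0.002 shift [ 2.18 22.38  0.07]
```

Emit:
jog_arm:
  plan:
    - [0.09, 1, 0, 0, 0, 0, -1]
    - [0.09, 1, 0, 0, 0, 0, -1]
    - [0.09, 1, 0, 0, 0, 0, -1]
    - [0.09, 1, 0, 0, 0, 0, -1]
    - [0.09, 1, 0, 0, 0, 0, -1]
    - [0.09, 1, 0, 0, 0, 0, -1]
    - [0.09, 1, 0, 0, 0, 0, -1]
    - [0.09, 1, 0, 0, 0, 0, -1]

```text
t: 36.8
tool_pos: [0.5156, 0.198, 0.1378]
tool_rot: [3.141, -0.038, -0.004]
contact_force: [0.6, 0.5, -0.4]
opening: 0.0553
grip_force: 37.3
```

Emit:
jog_arm:
  plan:
    - [0.09, 1, 0, 0, 0, 0, -1]
    - [0.09, 1, 0, 0, 0, 0, -1]
    - [0.09, 1, 0, 0, 0, 0, -1]
    - [0.09, 1, 0, 0, 0, 0, -1]
    - [0.09, 1, 0, 0, 0, 0, -1]
    - [0.09, 1, 0, 0, 0, 0, -1]
    - [0.09, 1, 0, 0, 0, 0, -1]
    - [0.09, 1, 0, 0, 0, 0, -1]

```text
t: 37.6
tool_pos: [0.5259, 0.0381, 0.1379]
tool_rot: [-3.141, 0.038, 0.004]
contact_force: [0.6, -1.0, -1.0]
opening: 0.0549
grip_force: 37.3
```

Emit:
jog_arm:
  plan:
    - [0.09, 1, 0, 0, 0, 0, -1]
    - [0.09, 1, 0, 0, 0, 0, -1]
    - [0.09, 1, 0, 0, 0, 0, -1]
    - [0.09, 1, 0, 0, 0, 0, -1]
    - [0.09, 1, 0, 0, 0, 0, -1]
    - [0, 0.8, 0, 0, 0, 0, -1]
    - [0, 0.2, 0, 0, 0, 0, -1]
    - [0, 0, 0, 0, 0, 0, -1]

```text
t: 38.4
tool_pos: [0.5328, -0.0811, 0.1387]
tool_rot: [-3.141, 0.04, 0.002]
contact_force: [0.1, -0.0, -0.9]
opening: 0.0553
grip_force: 37.4
```

Run:
```python
from h import *
go(.5395,-.0885,.063,-1.4)
```

```text
psi -1.5 turn -0.001 shift [0.34 0.36 3.79]
```

Emit:
jog_arm:
  plan:
    - [0.33, 0.35, 0, 0, 0, 0, -1]
    - [0, 0, 0.9, 0, 0, 0, -1]
    - [0, 0, 0.9, 0, 0, 0, -1]
    - [0, 0, 0.9, 0, 0, 0, -1]
    - [0, 0, 0.6, 0, 0, 0, -1]
    - [0, 0, 0.3, 0, 0, 0, -1]
    - [0, 0, 0.18, 0, 0, 0, -1]
    - [0, 0, 0, 0, 0, 0, -1]

```text
t: 39.2
tool_pos: [0.54, -0.0879, 0.0637]
tool_rot: [-3.141, 0.037, -0.0]
contact_force: [-0.5, 0.7, -0.2]
opening: 0.0552
grip_force: 37.4
```

Emit:
jog_arm:
  plan:
    - [0, 0, 0, 0, 0, 0, 0.5]
    - [0, 0, 0, 0, 0, 0, 0.7]
    - [0, 0, 0, 0, 0, 0, 0.7]
    - [0, 0, -0.5, 0, 0, 0, 0.7]
    - [0, 0, -1, 0, 0, 0, 0.7]
    - [0, 0, -1, 0, 0, 0, 0.7]
    - [0, 0, -1, 0, 0, 0, 0.7]
    - [0, 0, -1, 0, 0, 0, 0.7]

```text
t: 40.0
tool_pos: [0.54, -0.088, 0.1557]
tool_rot: [3.141, -0.038, 0.002]
contact_force: [0.4, -0.8, 1.0]
opening: 0.0725
grip_force: 0.0
```

Emit:
jog_arm:
  plan:
    - [0, 0, -1, 0, 0, 0, 0]
    - [0, 0, -1, 0, 0, 0, 0]
    - [0, 0, -0.5, 0, 0, 0, 0]
    - [0.9, 0, 0, 0, 0, 0, 0]
    - [0.9, 0, 0, 0, 0, 0, 0]
    - [0.9, 0, 0, 0, 0, 0, 0]
    - [0.9, 0, 0, 0, 0, 0, 0]
    - [0.9, 0, 0, 0, 0, 0, 0]

```text
t: 40.8
tool_pos: [0.6303, -0.0901, 0.2036]
tool_rot: [-3.141, 0.038, 0.001]
contact_force: [0.2, 0.2, -1.2]
opening: 0.0426
grip_force: 0.0
```

Emit:
jog_arm:
  plan:
    - [0, 0, 0, 0, 0, -0.18, 0]
    - [0, 0, 0, 0, 0, -0.18, 0]
    - [0, 0, 0, 0, 0, -0.18, 0]
    - [0, 0, 0, 0, 0, -0.18, 0]
    - [0, 0, 0, 0, 0, -0.18, 0]
    - [0, 0, 0, 0, 0, -0.18, 0]
    - [0, 0, 0, 0, 0, -0.18, 0]
    - [0, 0, 0, 0, 0, -0.18, 0]

```text
t: 41.6
tool_pos: [0.6296, -0.0901, 0.2037]
tool_rot: [-2.668, -1.659, 0.0]
contact_force: [0.1, 0.2, -0.5]
opening: 0.0427
grip_force: 0.0
```

Emit:
jog_arm:
  plan:
    - [0, 0, 0, 0, 0, -0.16, 0]
    - [0, 0, 0, 0, 0, 0, 0]
    - [0, 0, 0, 0, 0, 0, 0]

```text
t: 41.9
tool_pos: [0.6297, -0.0901, 0.2037]
tool_rot: [-2.566, -1.813, 0.0]
contact_force: [-0.4, 0.6, 1.0]
opening: 0.0428
grip_force: 0.0
```

Run:
```python
from h import *
go(.6315,-.0885,.125,70.6)
im,d=look('t7','yellow'); find(im,'orange',284,200,12)
```

```text
psi 70.5 turn -0.003 shift [0.1  0.06 3.94]
yellow px 147 [353.  223.2] pos [ 0.4379 -0.3738]Traceback (most recent call last):
  File "<stdin>", line 3, in <module>
  File "h.py", line 30, in find
    k,l,st,ce=cv2.connectedComponentsWithStats(m.astype(np.uint8)); i=1+np.argmax(st[1:,4])
                                                                        ~~~~~~~~~^^^^^^^^^^
    return _wrapfunc(a, 'argmax', axis=axis, out=out, **kwds)
    return bound(*args, **kwds)
ValueError: attempt to get argmax of an empty sequence
```

Emit:
jog_arm:
  plan:
    - [0.1, 0.06, 1, 0, 0, 0, 0]
    - [0, 0, 1, 0, 0, 0, 0]
    - [0, 0, 1, 0, 0, 0, 0]
    - [0, 0, 0.8, 0, 0, 0, 0]
    - [0, 0, 0, 0, 0, 0, 0]
    - [0, 0, 0, 0, 0, 0, -1]
    - [0, 0, 0, 0, 0, 0, -1]
    - [0, 0, 0, 0, 0, 0, -1]
  grip_force: 70

```text
t: 42.75
tool_pos: [0.6309, -0.0883, 0.1291]
tool_rot: [-2.562, -1.815, 0.002]
contact_force: [-6.2, 1.5, 2.5]
opening: 0.0171
grip_force: 71.9
```

Emit:
jog_arm:
  plan:
    - [0, 0, 0, 0, 0, 0, -1]
    - [0, 0, 0, 0, 0, -0.1, -1]
    - [0, 0, 0, 0, 0, -0.16, -1]
    - [0, 0, 0, 0, 0, -0.18, -1]
    - [0, 0, 0, 0, 0, -0.18, -1]
    - [0, 0, 0, 0, 0, -0.18, -1]
    - [0, 0, 0, 0, 0, -0.18, -1]
    - [0, 0, 0, 0, 0, -0.18, -1]

```text
t: 43.55
tool_pos: [0.6301, -0.0884, 0.1291]
tool_rot: [-1.494, -2.759, 0.002]
contact_force: [-9.6, 1.4, 4.8]
opening: 0.0171
grip_force: 72.1
```

Emit:
jog_arm:
  plan:
    - [0, 0, 0, 0, 0, -0.16, -1]
    - [0, 0, 0, 0, 0, -0.14, -1]
    - [0, 0, 0, 0, 0, -0.1, -1]
    - [0, 0, 0, 0, 0, -0.04, -1]
    - [0, 0, 0, 0, 0, 0, -1]
    - [0, 0, 0, 0, 0, 0, -1]

```text
t: 44.15
tool_pos: [0.6299, -0.0886, 0.1291]
tool_rot: [-1.005, -2.972, 0.002]
contact_force: [-11.3, 0.9, 4.0]
opening: 0.0169
grip_force: 72.2
```

Run:
```python
from h import *
o=ctrl.get_obs();print(psi(),o['contact_force'],o['tool_pos'],o['q'][5])
```

```text
142.62453949418133 [-11.29025521   0.9472514    4.04936452] [ 0.62987332 -0.08858194  0.12911851] -1.1743315782265509
```

Emit:
jog_arm:
  plan:
    - [0, 0, 0, 0, 0, 0, 0]
    - [0, 0, 0, 0, 0, 0, 0]
    - [0, 0, -0.7, 0, 0, 0, 0]
    - [0, 0, -1, 0, 0, 0, 0]
    - [0, 0, -1, 0, 0, 0, 0]
    - [0, 0, -1, 0, 0, -0.15, 0.5]
    - [0, 0, -0.3, 0, 0, -0.18, 0.7]
    - [0, 0, 0, 0, 0, -0.18, 0.7]

```text
t: 44.95
tool_pos: [0.6334, -0.089, 0.2121]
tool_rot: [0.385, 3.112, -0.001]
contact_force: [0.3, 0.1, 0.1]
opening: 0.0725
grip_force: 0.0
```

Emit:
jog_arm:
  plan:
    - [0, 0, 0, 0, 0, -0.18, 0.7]
    - [0, 0, 0, 0, 0, -0.11, 0.7]
    - [0.6, -1, 0, 0, 0, 0, 0.7]
    - [0.6, -1, 0, 0, 0, 0, 0.7]
    - [0.6, -1, 0, 0, 0, 0, 0.7]
    - [0.6, -1, 0, 0, 0, 0, 0.7]
    - [0.6, -1, 0, 0, 0, 0, 0.7]
    - [0.6, -1, 0, 0, 0, 0, 0.7]

```text
t: 45.75
tool_pos: [0.5569, -0.2079, 0.2097]
tool_rot: [0.038, 3.139, -0.002]
contact_force: [-0.8, -0.2, 0.6]
opening: 0.0728
grip_force: 0.0
```

Run:
```python
from h import *
im,d=look('t8','yellow'); go(.438,-.374,.12,178.6)
cv2.imwrite('pics/t8c.png',cv2.resize(im[130:235,240:340,::-1],(570,600),interpolation=cv2.INTER_CUBIC))
```

```text
yellow px 136 [353.4 223.4] pos [ 0.4369 -0.3755]
psi 178.5 turn -0.003 shift [ 5.67 -8.31  4.48]
```

View pics/t8c.png

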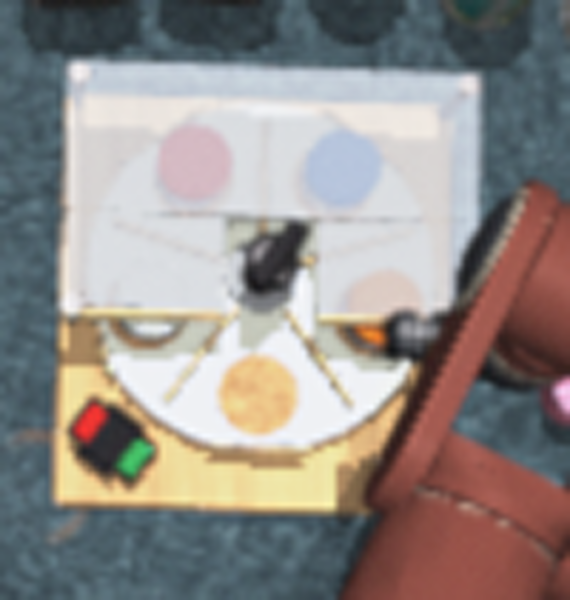

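Emit:
jog_arm:
  plan:
    - [0.7, -1, 0, 0, 0, 0, 0.7]
    - [0.7, -1, 0, 0, 0, 0, 0.7]
    - [0.7, -1, 0, 0, 0, 0, 0.7]
    - [0.7, -1, 0, 0, 0, 0, 0.7]
    - [0.7, -1, 0.5, 0, 0, 0, 0.7]
    - [0.7, -1, 1, 0, 0, 0, 0.7]
    - [0.7, -1, 1, 0, 0, 0, 0.7]
    - [0.7, -1, 1, 0, 0, 0, 0.7]

```text
t: 46.6
tool_pos: [0.4412, -0.3654, 0.139]
tool_rot: [0.038, 3.139, -0.003]
contact_force: [0.0, -0.4, -0.0]
opening: 0.0723
grip_force: 0.0
```

Emit:
jog_arm:
  plan:
    - [0, -0.2, 0.8, 0, 0, 0, 0.7]
    - [0, 0, 0, 0, 0, 0, 0.7]
    - [0, 0, 0, 0, 0, 0, 0.7]

```text
t: 46.9
tool_pos: [0.4417, -0.3678, 0.1225]
tool_rot: [0.037, 3.141, -0.0]
contact_force: [0.3, -0.8, 0.7]
opening: 0.0727
grip_force: 0.0
```

Run:
```python
from h import *
go(.438,-.374,.019,178.6)
```

```text
psi 178.7 turn 0.001 shift [ 0.18 -0.31  5.17]
```

Emit:
jog_arm:
  plan:
    - [0.17, -0.31, 0.5, 0, 0, 0, 0.7]
    - [0, 0, 1, 0, 0, 0, 0.7]
    - [0, 0, 1, 0, 0, 0, 0.7]
    - [0, 0, 1, 0, 0, 0, 0.7]
    - [0, 0, 1, 0, 0, 0, 0.7]
    - [0, 0, 0.5, 0, 0, 0, 0.7]
    - [0, 0, 0.1, 0, 0, 0, 0.7]
    - [0, 0, 0, 0, 0, 0, 0.7]

```text
t: 47.7
tool_pos: [0.4377, -0.3744, 0.0202]
tool_rot: [0.037, 3.141, -0.001]
contact_force: [-0.5, -1.1, -0.3]
opening: 0.0728
grip_force: 0.0
```

Emit:
jog_arm:
  plan:
    - [0, 0, 0, 0, 0, 0, -1]
    - [0, 0, 0, 0, 0, 0, -1]
    - [0, 0, 0, 0, 0, 0, -1]
    - [0, 0, 0, 0, 0, 0, -1]
  grip_force: 35

```text
t: 48.1
tool_pos: [0.4382, -0.3752, 0.0214]
tool_rot: [0.038, 3.139, -0.003]
contact_force: [0.1, -0.3, 6.4]
opening: 0.0551
grip_force: 37.6
```

Emit:
jog_arm:
  plan:
    - [0, 0, -0.5, 0, 0, 0, -1]
    - [0, 0, -1, 0, 0, 0, -1]
    - [0, 0, -1, 0, 0, 0, -1]
    - [0, 0, -1, 0, 0, 0, -1]
    - [0, 0, -1, 0, 0, 0, -1]
    - [0, 0.5, -1, 0, 0, 0, -1]
    - [-0.2, 0.9, -0.5, 0, 0, 0, -1]
    - [-0.3, 1, 0, 0, 0, 0, -1]

```text
t: 48.9
tool_pos: [0.4491, -0.3262, 0.1417]
tool_rot: [0.039, 3.139, -0.003]
contact_force: [0.9, -0.5, -1.7]
opening: 0.0551
grip_force: 37.3
```

Run:
```python
from h import *
go(.5395,-.0885,.14,178.6)
```

```text
psi 178.6 turn -0.001 shift [-4.23 11.99  0.08]
```

Emit:
jog_arm:
  plan:
    - [-0.35, 1, 0, 0, 0, 0, -1]
    - [-0.35, 1, 0, 0, 0, 0, -1]
    - [-0.35, 1, 0, 0, 0, 0, -1]
    - [-0.35, 1, 0, 0, 0, 0, -1]
    - [-0.35, 1, 0, 0, 0, 0, -1]
    - [-0.35, 1, 0, 0, 0, 0, -1]
    - [-0.35, 1, 0, 0, 0, 0, -1]
    - [-0.35, 1, 0, 0, 0, 0, -1]

```text
t: 49.7
tool_pos: [0.5078, -0.1657, 0.1389]
tool_rot: [-0.037, -3.14, -0.001]
contact_force: [0.4, 0.6, -1.0]
opening: 0.055
grip_force: 37.3
```

Emit:
jog_arm:
  plan:
    - [-0.35, 1, 0, 0, 0, 0, -1]
    - [-0.35, 1, 0, 0, 0, 0, -1]
    - [-0.3, 1, 0, 0, 0, 0, -1]
    - [-0.1, 0.6, 0, 0, 0, 0, -1]
    - [0, 0, 0, 0, 0, 0, -1]
    - [0, 0, 0, 0, 0, 0, -1]

```text
t: 50.3
tool_pos: [0.5315, -0.0963, 0.1394]
tool_rot: [-0.037, -3.141, 0.0]
contact_force: [-0.0, 0.1, -1.3]
opening: 0.0551
grip_force: 37.3
```

Run:
```python
from h import *
go(.5395,-.0885,.063,178.6)
```

```text
psi 178.7 turn 0.001 shift [-0.39  0.4   3.82]
```

Emit:
jog_arm:
  plan:
    - [-0.35, 0.37, 0, 0, 0, 0, -1]
    - [0, 0, 0.9, 0, 0, 0, -1]
    - [0, 0, 0.9, 0, 0, 0, -1]
    - [0, 0, 0.9, 0, 0, 0, -1]
    - [0, 0, 0.6, 0, 0, 0, -1]
    - [0, 0, 0.3, 0, 0, 0, -1]
    - [0, 0, 0.18, 0, 0, 0, -1]
    - [0, 0, 0, 0, 0, 0, -1]

```text
t: 51.1
tool_pos: [0.5393, -0.0893, 0.0642]
tool_rot: [0.038, 3.141, -0.0]
contact_force: [0.4, 0.2, -0.3]
opening: 0.0553
grip_force: 37.3
```

Emit:
jog_arm:
  plan:
    - [0, 0, 0, 0, 0, 0, 0.5]
    - [0, 0, 0, 0, 0, 0, 0.7]
    - [0, 0, 0, 0, 0, 0, 0.7]
    - [0, 0, -0.5, 0, 0, 0, 0.7]
    - [0, 0, -1, 0, 0, 0, 0.7]
    - [0, 0, -1, 0, 0, 0, 0.7]
    - [0, 0, -1, 0, 0, 0, 0.7]
    - [0, 0, -1, 0, 0, 0, 0.7]

```text
t: 51.9
tool_pos: [0.5393, -0.0892, 0.156]
tool_rot: [0.038, 3.14, -0.001]
contact_force: [0.9, -0.4, -0.3]
opening: 0.0727
grip_force: 0.0
```

Emit:
jog_arm:
  plan:
    - [1, 0, -1, 0, 0, 0, -1]
    - [1, 0, 0, 0, 0, 0, -1]
    - [1, 0, 0, 0, 0, 0, -1]
    - [1, 0, 0, 0, 0, 0, -1]
    - [1, 0, 0, 0, 0, 0, -1]
    - [0, 0, 0, 0, 0, 0, -1]

```text
t: 52.5
tool_pos: [0.4381, -0.0867, 0.1748]
tool_rot: [0.039, 3.14, -0.001]
contact_force: [0.5, -0.2, 0.3]
opening: 0.0001
grip_force: 0.0
```

Run:
```python
from h import *
im,d=snap('top','t9'); go(.521,.042,.08,178.6)
s=snap('side','s9')[0]
a=cv2.resize(im[130:235,240:340,::-1],(400,420),interpolation=cv2.INTER_CUBIC); b=cv2.resize(s[140:240,210:305,::-1],(399,420),interpolation=cv2.INTER_CUBIC)
cv2.imwrite('pics/t9c.png',np.hstack([a,b]))
```

```text
psi 178.6 turn -0.000 shift [-3.94  6.54  4.75]
```

View pics/t9c.png

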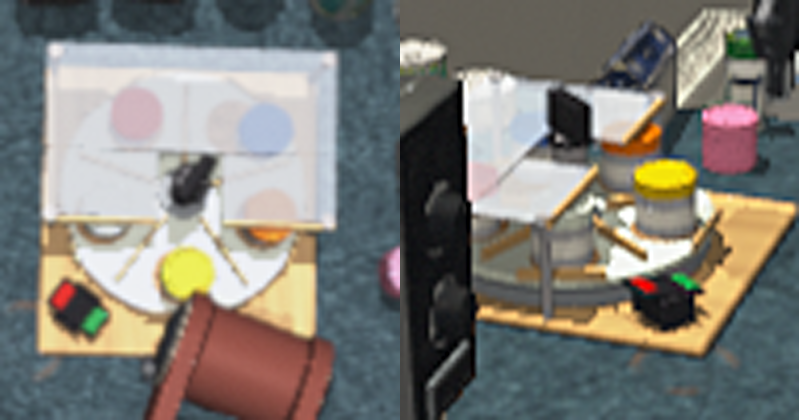

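Run:
```python
from h import *
H=np.array([.630,-.089]); c,s=np.cos(np.radians(-1.4)),np.sin(np.radians(-1.4)); Rc=np.array([[c,s],[-s,c]])
im=cv2.imread('pics/t9.png'); 
P=atz('top',240+265/4,130+128/4,.094); l=Rc@(P[:2]-H); print('blue car',l,np.hypot(*l),np.degrees(np.arctan2(l[1],l[0])))
for nm,(x,y) in dict(pad=(226,122),red=(137,113),orange=(268,212),yellow=(188,272)).items():
    P=atz('top',240+x/4,130+y/4,.094 if nm!='pad' else .04); l=Rc@(P[:2]-H); print(nm,l,np.hypot(*l),np.degrees(np.arctan2(l[1],l[0])))
b=np.array([.09*np.cos(np.radians(-36)),.09*np.sin(np.radians(-36))]);print('bay centre',b)
s=cv2.imread('pics/s9.png'); 
a=cv2.resize(im[132:175,275:325],(400,344),interpolation=cv2.INTER_CUBIC); d=cv2.resize(s[140:200,210:270],(344,344),interpolation=cv2.INTER_CUBIC)
cv2.imwrite('pics/z.png',np.hstack([a,d]))
```

```text
blue car [ 0.06130006 -0.07964359] 0.1005027297361037 -52.41524544045772
pad [ 0.07678487 -0.04671542] 0.08987906638232893 -31.316061435452497
red [0.07232021 0.05389829] 0.09019555189206395 36.69616440675329
orange [-0.02654591 -0.08425153] 0.08833461845769738 -107.48855680830935
yellow [-0.09153996 -0.00286905] 0.09158491108059541 -178.2048204641063
bay centre [ 0.07281153 -0.05290067]
```

View pics/z.png

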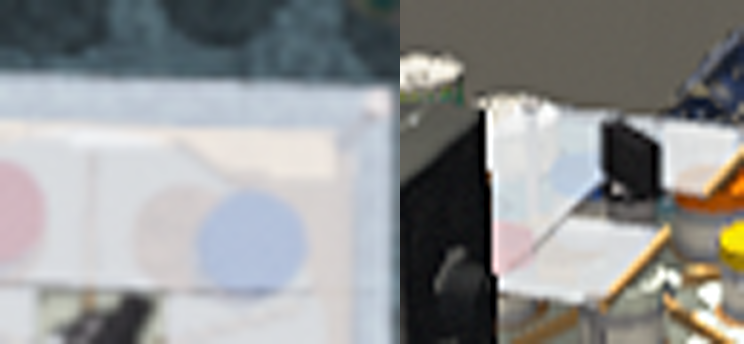

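Emit:
jog_arm:
  plan:
    - [0, 0, -1, 0, 0, 0, -0.5]
    - [-1, 0, -0.6, 0, 0, 0, 0]
    - [-1, 0, 0, 0, 0, 0, 0]
    - [-1, 0, 0, 0, 0, 0, 0]
    - [-1, 0, 0, 0, 0, 0, 0]
    - [-1, 0, 0, 0, 0, 0, 0]
    - [-1, 0, 0, 0, 0, 0, 0]
    - [-1, 0, 0, 0, 0, 0, 0]

```text
t: 53.4
tool_pos: [0.5811, -0.0901, 0.2061]
tool_rot: [0.037, 3.141, 0.0]
contact_force: [-0.6, -0.4, -0.8]
opening: 0.0425
grip_force: 0.0
```

Emit:
jog_arm:
  plan:
    - [-1, 0, 0, 0, 0, 0, 0]
    - [-1, 0, 0, 0, 0, 0, 0]
    - [-0.5, 0, 0, 0, 0, 0.1, 0]
    - [0, 0, 0, 0, 0, 0.18, 0]
    - [0, 0, 0, 0, 0, 0.18, 0]
    - [0, 0, 0, 0, 0, 0.18, 0]
    - [0, 0, 0, 0, 0, 0.16, 0]
    - [0, 0, 0, 0, 0, 0, 0]

```text
t: 54.2
tool_pos: [0.6301, -0.0912, 0.2059]
tool_rot: [1.006, 2.976, 0.0]
contact_force: [-0.3, -0.6, 0.0]
opening: 0.0425
grip_force: 0.0
```

Run:
```python
from h import *
go(.631,-.0885,.126,142.6)
```

```text
psi 142.7 turn 0.001 shift [0.05 0.14 4.  ]
```

Emit:
jog_arm:
  plan:
    - [0.05, 0.14, 1, 0, 0, 0, 0]
    - [0, 0, 1, 0, 0, 0, 0]
    - [0, 0, 1, 0, 0, 0, 0]
    - [0, 0, 0.9, 0, 0, 0, 0]
    - [0, 0, 0, 0, 0, 0, 0]
    - [0, 0, 0, 0, 0, 0, -1]
    - [0, 0, 0, 0, 0, 0, -1]
    - [0, 0, 0, 0, 0, 0, -1]
  grip_force: 70

```text
t: 55.0
tool_pos: [0.6306, -0.0891, 0.1296]
tool_rot: [1.006, 2.974, -0.001]
contact_force: [-2.1, -1.9, 0.4]
opening: 0.0168
grip_force: 70.2
```

Emit:
jog_arm:
  plan:
    - [0, 0, 0, 0, 0, 0, -1]
    - [0, 0, 0, 0, 0, 0.1, -1]
    - [0, 0, 0, 0, 0, 0.15, -1]
    - [0, 0, 0, 0, 0, 0.18, -1]
    - [0, 0, 0, 0, 0, 0.18, -1]
    - [0, 0, 0, 0, 0, 0.18, -1]
    - [0, 0, 0, 0, 0, 0.18, -1]
    - [0, 0, 0, 0, 0, 0.18, -1]

```text
t: 55.8
tool_pos: [0.6306, -0.0891, 0.1295]
tool_rot: [2.209, 2.231, 0.001]
contact_force: [-1.5, -1.9, 3.2]
opening: 0.0166
grip_force: 70.4
```

Emit:
jog_arm:
  plan:
    - [0, 0, 0, 0, 0, 0.18, -1]
    - [0, 0, 0, 0, 0, 0.18, -1]
    - [0, 0, 0, 0, 0, 0.18, -1]
    - [0, 0, 0, 0, 0, 0.18, -1]
    - [0, 0, 0, 0, 0, 0.18, -1]
    - [0, 0, 0, 0, 0, 0.18, -1]
    - [0, 0, 0, 0, 0, 0.18, -1]
    - [0, 0, 0, 0, 0, 0.18, -1]

```text
t: 56.6
tool_pos: [0.6306, -0.0891, 0.1296]
tool_rot: [3.061, 0.7, 0.002]
contact_force: [-0.4, -1.2, 2.4]
opening: 0.0168
grip_force: 70.4
```

Emit:
jog_arm:
  plan:
    - [0, 0, 0, 0, 0, 0.18, -1]
    - [0, 0, 0, 0, 0, 0.18, -1]
    - [0, 0, 0, 0, 0, 0.15, -1]
    - [0, 0, 0, 0, 0, 0.1, -1]
    - [0, 0, 0, 0, 0, 0, -1]
    - [0, 0, 0, 0, 0, 0, -1]

```text
t: 57.2
tool_pos: [0.6306, -0.0891, 0.1295]
tool_rot: [3.14, -0.035, 0.003]
contact_force: [-1.5, -3.3, 5.1]
opening: 0.0169
grip_force: 70.8
```

Run:
```python
from h import *
o=ctrl.get_obs();print(psi(),o['contact_force'],o['tool_pos'],o['q'][5])
```

```text
-1.289649863235384 [-1.52717163 -3.32092804  5.09964069] [ 0.63060352 -0.08913188  0.12952189] 1.336746240930968
```

Emit:
jog_arm:
  plan:
    - [0, 0, 0, 0, 0, 0, 0]
    - [0, 0, 0, 0, 0, 0, 0]
    - [0, 0, -0.7, 0, 0, 0, 0]
    - [0, 0, -1, 0, 0, 0, 0]
    - [0, 0, -1, 0, 0, 0, 0]
    - [0, 0, -1, 0, 0, 0, 0.5]
    - [-1, 0, 0, 0, 0, 0, 0.7]
    - [-1, 0, 0, 0, 0, 0, 0.7]

```text
t: 58.0
tool_pos: [0.5906, -0.0874, 0.2044]
tool_rot: [3.141, -0.037, 0.005]
contact_force: [-1.0, -0.2, -0.2]
opening: 0.0724
grip_force: 0.0
```

Emit:
jog_arm:
  plan:
    - [-1, 0, 0, 0, 0, 0, 0.7]
    - [-1, 0, 0, 0, 0, 0, 0.7]
    - [-1, 0, 0, 0, 0, 0, 0.7]
    - [-1, 0, 0, 0, 0, 0, 0.7]
    - [-1, 0, 0, 0, 0, 0, 0.7]
    - [-1, 0, 0, 0, 0, 0, 0.7]
    - [-1, 0, 0, 0, 0, 0, 0.7]
    - [-1, 0, 0, 0, 0, 0, 0.7]

```text
t: 58.8
tool_pos: [0.4295, -0.0834, 0.203]
tool_rot: [-3.141, 0.037, -0.002]
contact_force: [-1.1, -0.6, -0.5]
opening: 0.0728
grip_force: 0.0
```

Run:
```python
from h import *
im,d=snap('top','t10'); find(im,'blue',284,200,25)
hs=cv2.cvtColor(np.ascontiguousarray(im),cv2.COLOR_RGB2HSV); m=(abs(hs[:,:,0].astype(int)-110)<10)&(hs[:,:,1]>120)&(hs[:,:,2]>120); m[:180]=0;m[225:]=0;m[:,:260]=0;m[:,310:]=0
y,x=np.where(m);P=np.array([atd('top',a,b,d[b,a]) for a,b in zip(x,y)]);P=P[abs(P[:,2]-.094)<.006];print((P.min(0)+P.max(0))/2,np.ptp(P,axis=0))
go(.5395,-.0605,.12,-1.4)
cv2.imwrite('pics/t10c.png',cv2.resize(im[130:235,240:340,::-1],(570,600),interpolation=cv2.INTER_CUBIC))
```

```text
blue px 128 [279.1 199.8] pos [ 0.5341 -0.0613]
[ 0.53210515 -0.05669833  0.09397932] [0.04578777 0.05033376 0.01177891]
psi -1.4 turn 0.001 shift [ 5.57 -1.27  4.13]
```

View pics/t10c.png

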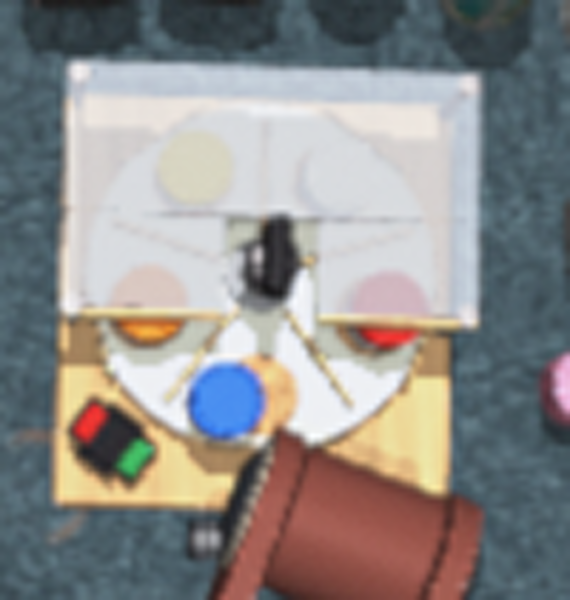

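Emit:
jog_arm:
  plan:
    - [1, -0.3, 0, 0, 0, 0, 0.7]
    - [1, -0.3, 0, 0, 0, 0, 0.7]
    - [1, -0.3, 0, 0, 0, 0, 0.7]
    - [1, -0.3, 0, 0, 0, 0, 0.7]
    - [1, -0.1, 0.5, 0, 0, 0, 0.7]
    - [0.1, 0, 1, 0, 0, 0, 0.7]
    - [0, 0, 1, 0, 0, 0, 0.7]
    - [0, 0, 1, 0, 0, 0, 0.7]

```text
t: 59.65
tool_pos: [0.5337, -0.0599, 0.1321]
tool_rot: [-3.141, 0.037, -0.002]
contact_force: [-0.1, 0.2, 0.4]
opening: 0.0724
grip_force: 0.0
```

Emit:
jog_arm:
  plan:
    - [0, 0, 0.3, 0, 0, 0, 0.7]
    - [0, 0, 0, 0, 0, 0, 0.7]

```text
t: 59.85
tool_pos: [0.5324, -0.0599, 0.1255]
tool_rot: [-3.141, 0.037, 0.002]
contact_force: [1.1, -1.2, 1.7]
opening: 0.0727
grip_force: 0.0
```

Run:
```python
from h import *
go(.532,-.057,.062,-1.4)
```

```text
psi -1.4 turn 0.001 shift [-0.02 -0.14  3.17]
```

Emit:
jog_arm:
  plan:
    - [0, -0.14, 0, 0, 0, 0, 0.7]
    - [0, 0, 0.9, 0, 0, 0, 0.7]
    - [0, 0, 0.9, 0, 0, 0, 0.7]
    - [0, 0, 0.8, 0, 0, 0, 0.7]
    - [0, 0, 0.4, 0, 0, 0, 0.7]
    - [0, 0, 0.1, 0, 0, 0, 0.7]
    - [0, 0, 0, 0, 0, 0, 0.7]

```text
t: 60.55
tool_pos: [0.5333, -0.0575, 0.065]
tool_rot: [3.141, -0.038, 0.002]
contact_force: [0.7, 0.0, -0.5]
opening: 0.0732
grip_force: 0.0
```

Emit:
jog_arm:
  plan:
    - [0, 0, 0, 0, 0, 0, -1]
    - [0, 0, 0, 0, 0, 0, -1]
    - [0, 0, 0, 0, 0, 0, -1]
    - [0, 0, 0, 0, 0, 0, -1]
  grip_force: 35

```text
t: 60.95
tool_pos: [0.5338, -0.0577, 0.0657]
tool_rot: [3.141, -0.038, 0.004]
contact_force: [-0.3, 0.2, 6.3]
opening: 0.0549
grip_force: 37.5
```

Emit:
jog_arm:
  plan:
    - [0, 0, -0.5, 0, 0, 0, -1]
    - [0, 0, -0.5, 0, 0, 0, -1]
    - [0.1, 0.6, 0, 0, 0, 0, -1]
    - [0.15, 0.6, 0, 0, 0, 0, -1]
    - [0.1, 0.4, 0, 0, 0, 0, -1]
    - [0, 0, 0, 0, 0, 0, -1]
    - [0, 0, 0, 0, 0, 0, -1]

```text
t: 61.65
tool_pos: [0.5386, -0.0899, 0.0835]
tool_rot: [-3.141, 0.039, 0.002]
contact_force: [-0.4, 0.2, -1.7]
opening: 0.0553
grip_force: 37.4
```

Run:
```python
from h import *
go(.540,-.0885,.064,-1.4)
```

```text
psi -1.4 turn -0.001 shift [ 0.07 -0.07  0.98]
```

Emit:
jog_arm:
  plan:
    - [0.05, -0.07, 0.4, 0, 0, 0, -1]
    - [0, 0, 0.3, 0, 0, 0, -1]
    - [0, 0, 0.2, 0, 0, 0, -1]
    - [0, 0, 0, 0, 0, 0, -1]
    - [0, 0, 0, 0, 0, 0, 0.5]
    - [0, 0, 0, 0, 0, 0, 0.7]
    - [0, 0, 0, 0, 0, 0, 0.7]

```text
t: 62.35
tool_pos: [0.5401, -0.0881, 0.0662]
tool_rot: [3.141, -0.038, 0.0]
contact_force: [0.7, 0.5, -0.2]
opening: 0.0726
grip_force: 0.0
```

Emit:
jog_arm:
  plan:
    - [0, 0, -0.5, 0, 0, 0, 0.7]
    - [0, 0, -1, 0, 0, 0, 0.7]
    - [0, 0, -1, 0, 0, 0, 0.7]
    - [0, 0, -1, 0, 0, 0, 0.7]
    - [0, 0, -1, 0, 0, 0, -1]
    - [-1, 0, -1, 0, 0, 0, -1]
    - [-1, 0, 0, 0, 0, 0, -1]
    - [-1, 0, 0, 0, 0, 0, -1]

```text
t: 63.15
tool_pos: [0.4802, -0.0869, 0.1782]
tool_rot: [3.14, -0.038, 0.005]
contact_force: [-0.8, 0.0, -0.1]
opening: 0.0143
grip_force: 0.0
```

Emit:
jog_arm:
  plan:
    - [-1, 0, 0, 0, 0, 0, -1]
    - [-1, 0, 0, 0, 0, 0, -1]
    - [-0.5, 0, 0, 0, 0, 0, -1]
    - [0, 0, 0, 0, 0, 0, -1]

```text
t: 63.55
tool_pos: [0.4297, -0.0856, 0.1767]
tool_rot: [3.141, -0.039, 0.002]
contact_force: [-0.1, 0.3, 1.0]
opening: 0.0
grip_force: 0.0
```

Run:
```python
from h import *
im,d=snap('top','t11'); find(im,'blue',284,200,25)
go(.521,.042,.08,-1.4)
s=snap('side','s11')[0]
a=cv2.resize(im[130:235,240:340,::-1],(400,420),interpolation=cv2.INTER_CUBIC); b=cv2.resize(s[140:240,210:305,::-1],(399,420),interpolation=cv2.INTER_CUBIC)
cv2.imwrite('pics/t11c.png',np.hstack([a,b]))
```

```text
blue px 131 [286.  198.3] pos [ 0.5406 -0.0906]
psi -1.4 turn -0.000 shift [ 4.38 -6.49  4.84]
```

View pics/t11c.png

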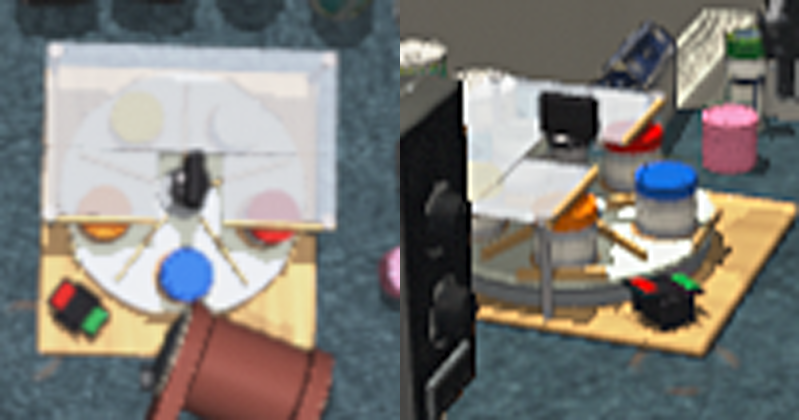

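Emit:
jog_arm:
  plan:
    - [0.6, -0.9, 0, 0, 0, 0, -1]
    - [0.6, -0.9, 0, 0, 0, 0, -1]
    - [0.6, -0.9, 0, 0, 0, 0, -1]
    - [0.6, -0.9, 0, 0, 0, 0, -1]
    - [0.7, -0.9, 0, 0, 0, 0, -1]
    - [0.6, -0.9, 0.8, 0, 0, 0, -1]
    - [0.6, -1, 1, 0, 0, 0, -1]
    - [0, 0, 1, 0, 0, 0, -1]

```text
t: 64.45
tool_pos: [0.5213, 0.0424, 0.1199]
tool_rot: [-3.141, 0.034, -0.002]
contact_force: [-0.1, -0.4, 1.1]
opening: 0.0
grip_force: 0.0
```

Emit:
jog_arm:
  plan:
    - [0, 0, 1, 0, 0, 0, -1]
    - [0, 0, 0.5, 0, 0, 0, -1]
    - [0, 0, 0, 0, 0, 0, -1]

```text
t: 64.75
tool_pos: [0.5182, 0.0406, 0.0882]
tool_rot: [-3.141, 0.038, 0.006]
contact_force: [0.3, -0.5, -0.3]
opening: -0.0001
grip_force: 0.0
```

Run:
```python
from h import *
go(.521,.042,.053,-1.4)
```

```text
psi -1.4 turn 0.001 shift [ 0.14 -0.08  1.76]
```

Press, lift and check.

Emit:
jog_arm:
  plan:
    - [0.14, -0.08, 0.8, 0, 0, 0, -1]
    - [0, 0, 0.8, 0, 0, 0, -1]
    - [0, 0, 0.3, 0, 0, 0, -1]
    - [0, 0, 0.3, 0, 0, 0, -1]
    - [0, 0, 0.3, 0, 0, 0, -1]
    - [0, 0, 0.1, 0, 0, 0, -1]
    - [0, 0, 0, 0, 0, 0, -1]

```text
t: 65.45
tool_pos: [0.5233, 0.0418, 0.0397]
tool_rot: [3.141, -0.038, 0.004]
contact_force: [-0.9, 1.0, 4.2]
opening: -0.0001
grip_force: 2.4
```

Emit:
jog_arm:
  plan:
    - [0, 0, -1, 0, 0, 0, -1]
    - [0, 0, -1, 0, 0, 0, -1]
    - [0, 0, -1, 0, 0, 0, -1]
    - [0, 0, -1, 0, 0, 0, -1]
    - [-1, 0, -1, 0, 0, 0, -1]
    - [-1, 0, 0, 0, 0, 0, -1]
    - [-1, 0, 0, 0, 0, 0, -1]
    - [-1, 0, 0, 0, 0, 0, -1]

```text
t: 66.25
tool_pos: [0.4413, 0.0436, 0.1384]
tool_rot: [3.141, -0.038, 0.001]
contact_force: [-0.2, -0.2, 0.1]
opening: 0.0001
grip_force: 0.0
```

Emit:
jog_arm:
  plan:
    - [-1, 0, 0, 0, 0, 0, -1]
    - [0, 1, 0, 0, 0, 0, -1]
    - [0, 1, 0, 0, 0, 0, -1]
    - [0, 1, 0, 0, 0, 0, -1]
    - [0, 1, 0, 0, 0, 0, -1]
    - [0, 1, 0, 0, 0, 0, -1]
    - [0, 1, 0, 0, 0, 0, -1]
    - [0, 0, 0, 0, 0, 0, -1]

```text
t: 67.05
tool_pos: [0.419, -0.0774, 0.1384]
tool_rot: [3.14, -0.042, 0.0]
contact_force: [0.3, 1.1, 0.6]
opening: 0.0
grip_force: 0.0
```

Run:
```python
from h import *
im,d=snap('top','t12'); s=snap('side','s12')[0]; find(im,'blue',284,200,25)
f=lambda x,y:(240+x/5.7,130+y/5.715)
for p in[(87,420),(132,455)]:
    u,v=f(*p); print(atd('top',u,v,d[int(v),int(u)]))
a=cv2.resize(im[130:235,240:340,::-1],(400,420),interpolation=cv2.INTER_CUBIC); b=cv2.resize(s[140:240,210:305,::-1],(399,420),interpolation=cv2.INTER_CUBIC)
cv2.imwrite('pics/t12c.png',np.hstack([a,b]))
```

```text
blue px 131 [286.  198.3] pos [ 0.5406 -0.0906]
[0.51832529 0.03906158 0.03789126]
[0.49230074 0.00552149 0.0425166 ]
```

View pics/t12c.png

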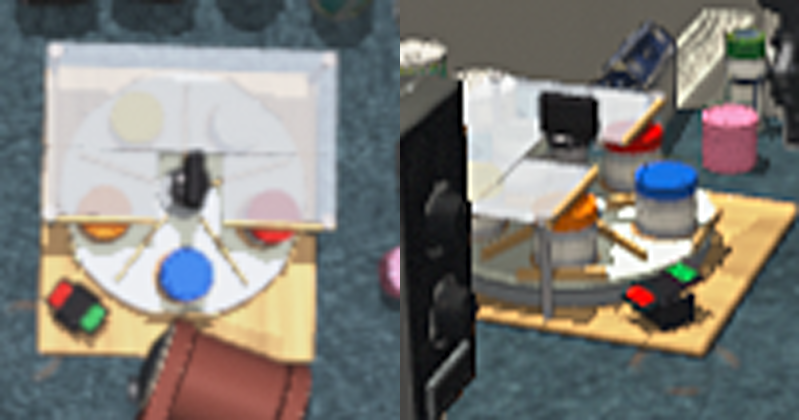

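Run:
```python
from h import *
for f in('top0','t10','t12'):
    d=np.load(f'pics/{f}.npy'); r=[]
    for x,y in[(87,420),(132,455)]:
        u,v=240+x/5.7,130+y/5.715
        r.append(np.median([atd('top',a,b,d[b,a])[2] for a in range(int(u)-1,int(u)+3) for b in range(int(v)-1,int(v)+3)]))
    print(f,np.round(r,4))
```

```text
top0 [0.0394 0.0495]
t10 [0.049  0.0387]
t12 [0.039  0.0512]
```

Rocker heights match the initial locked state exactly.

```bash
python3 -c "
from station import ctrl
print(ctrl.finish_job())"
```

```text
the job is handed in; nothing more can be done
None
```

All four worktop tins (red, blue, yellow, orange) stand centred in their own bays alongside the white one, the turntable rests in a click, and the rocker is back to locked. Blue was knocked about 3 cm aside after loading, so I turned it back to the front and re-centred it before locking. The job is handed in at about 67 s; `finish_job()` returned no verdict.

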